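Load the drinks-ticket dispenser

ROBOT

A 7-joint arm with a two-finger parallel gripper is mounted at the origin on the work surface. World frame = base frame: x ahead of the robot, y to its left, z up, the work surface at z = 0. Lengths are in m, angles in rad, forces in N, time in s.
With the tool pointing down it reaches from about 0.425 to 0.825 m from the base axis. Payload 3.6 kg.
Tool frame: the origin (TCP) lies midway between the tips of the shut fingers; the grasp point (between the pads) lies env.hold_point_z behind it (env.hold_point_z is the distance from the TCP to the grasp point, in m); z points along the fingers, y is the line along which they close (so a half turn about z gives the same grasp; the last joint's range is limited). The gripper opens to 93 mm and grips with 3 to 60 N. Pads are 15 mm wide; open, the fingers measure 128 mm over their backs; the gripper's body (75 mm by 188 mm) begins 65 mm behind the grasp point.
Start: joints at [1.157, 0.615, -0.013, 1.423, 0.008, 1.103, -0.04], TCP at [0.246, -0.602, 0.219] pointing down, gripper open.
Joint ranges: [-3.12, 3.12], [-0.3, 2.06], [-1.34, 1.32], [0.26, 2.42], [-1.36, 4.5], [0.01, 1.98], [-2.84, 2.84]. Speed limits (rad/s): [2.79, 2.79, 3.14, 3.14, 3.14, 3.14, 3.14].

INTERFACE

Orientations are given as a 3x3 rotation matrix whose columns are the frame's x, y, z axes.
In Python, from workcell import env, cams gives the robot as it stands. The module is installed in compiled form; this text tells all that it offers.
- The arm moves only by the tool apply_moves, never from a script. Its argument "series" is a list of rows, each a list of 7 numbers: the finger opening in m, from 0 to 0.093, then the shift along the tool's x, y, z in m, then the turn, a rotation vector about the tool's x, y, z in degrees. A call has 1 to 5 rows; each row shifts and turns the commanded pose from where the row before left it, along the tool's axes as they then stand; what a row does not reach is not made up. A row lasts 1/12 s, in which the tool goes at most 41.7 mm and 7.16 degrees, less where a joint would pass 70% of its speed; a pose out of reach is approached as far as the arm can. A call with a gripper value outside its range is refused whole. The fingers move at their own pace and stop on an object; the grip force is fixed at half the most. Time passes only in rows, so rows that do not move let the fingers close. It gives the time, the measured TCP pose, the force, the opening and the grip force at its end, in the units of the state.
- env.sense(): the state, without advancing time (a new reading comes with each control period).
- cams.read_camera(name): name is "scene" or "top" or "wrist"; returns (picture, depth): 420x560x3 uint8, red, green, blue; 420x560 float32, m along the optical axis (not along the pixel's ray), 0 where there is no reading.
- cams.get_calibration(name): a dict with "intrinsics" (3x3 intrinsics, pixels), "R" (3x3) and "t" (3): a world point X has camera coordinates R X + t; the wrist camera has in their place "hand_eye" (4x4, takes a point from camera to tool coordinates, whose origin is the TCP and whose axes are the flange's). Camera axes: x right, y down, z forward; pixel columns grow to the right and rows downward; lengths in m; the calibration is good to about 2 mm. A picture is of the moment at which its call begins: read the wrist's pose just before it. get_calibration takes no time and is no camera call.
- env.hand_in(): hands the job in; it is judged then, once.
The state is a dict: "t": time; "qpos": joint angles; "joint_velocities": joint speeds; "joint_torque": joint torques, N m; "position": TCP position; "tool_rot": TCP orientation; "wrist_force": force on the tool from outside, world axes, zero at the start; "torque": the same for the moment, N m; "width": finger opening in m; "grasp_force": force on a finger pad.
Only numpy, scipy, OpenCV 4.12 (cv2) and the standard library are available. Lean on these libraries where they do the work, as an engineer would, in place of code of your own. Each camera call takes 0.05 s, during which the arm holds its last target. There are 200 camera calls.

TASK

Load the ticket dispenser: slide the metal spacer onto its horizontal rod, then the full ticket cassette (of the two identical ones it is the clearly heavier), then the end cap with its open end first, and push everything fully home against the upright plate with no gaps. Leave the empty cassette in the sloping rack and do not disturb the drink can, the tumbler and the cash box.

Things in the scene. Friction and masses are not known exactly. Their poses are not given: they have to be found in the camera images.
- rack: Fixed wooden rack, 340 mm wide (y). Four slots side by side at y = -120, -40, 40 and 120 mm, 49 mm wide between strips 8 mm high, hold cassettes, spacer and cap in any order, underside on the slope, low end against the lip, bore along the slope. Origin on the table, in mid width, 80 mm further along x than the foot of the lip; x level, towards the high side (which faces the robot), z up.
- rack_lip (a point): Point on the rack's sloping surface at the foot of its lip, in mid width, 30 mm above the table; axes as the rack's. From here the surface rises at 25 degrees along +x for 120 mm; the lip, 10 mm thick, stands 40 mm high square to it at the low end.
- rod_tip (a point): Free end of the dispenser's fixed, rigid, level steel rod, on its axis, 160 mm above the table. The rod is 18 mm thick, 127 mm long, its last 6 mm taper to 11 mm. +x runs along the rod from the tip to the upright plate, z up. Below it lie a base 12 mm high, 130 mm wide, and a ticket chute up to 45 mm high.
- rod_root (a point): Where the rod leaves the upright plate (70 mm wide, 12 mm thick, its top 24 mm above the rod's axis), on the axis; axes as rod_tip. Fully home, the spacer's centre is 20 mm from here, the cassette's 70 mm and the cap point 117 mm, in -x.
- cassette_a_mid (a point): One of two identical closed grey boxes, one full, one empty; only the weight tells which. 60 mm long (x), 46 wide (y), 92 tall (z), a 21 mm round bore right through along x. The point is the box's centre, on the bore's axis. x is the bore's axis, up the rack's slope (that end goes onto the rod first), z is square to the slope.
- cassette_b_mid (a point): One of two identical closed grey boxes, one full, one empty; only the weight tells which. 60 mm long (x), 46 wide (y), 92 tall (z), a 21 mm round bore right through along x. The point is the box's centre, on the bore's axis. x is the bore's axis, up the rack's slope (that end goes onto the rod first), z is square to the slope.
- spacer_mid (a point): Spacer, a plain aluminium block 40 mm long (x), 46 mm wide (y), 64 mm tall (z), 0.2 to 0.3 kg, with a round bore of 21 mm diameter right through along x. The point is its centre, on the bore's axis; axes as the cassettes'.
- end_cap_mid (a point): End cap, black plastic: a block 34 mm long (x), 46 wide (y), 64 tall (z) with a blind 21 mm round bore, 30 mm deep, open on its +x face, and on its -x face an upright wing 16 mm thick that stands out 16 mm. The point is the block's centre, on the bore's axis; axes as the cassettes'.
- dispenser: The dispenser, grey steel: base, upright plate and rod; origin on the table straight below rod_root, axes as rod_tip.
- drink_can: Bystander: closed drink can, 66 mm wide, 115 mm tall; origin under its centre.
- tumbler: Bystander: white tumbler, 80 mm wide, 80 mm tall; origin under its centre.
- cash_box: Bystander: blue cash box, 120 x 180 mm, 96 mm tall with its handle; origin under its centre.
- cassette_a: The same cassette; origin under its low (-x) end, on the underside; axes as its centre point. Full it weighs 0.38 to 0.48 kg, empty 0.1 to 0.16 kg; either may be the full one.
- cassette_b: The same cassette; origin under its low (-x) end, on the underside; axes as its centre point. Full it weighs 0.38 to 0.48 kg, empty 0.1 to 0.16 kg; either may be the full one.
- spacer: The same spacer; origin under its low (-x) end, on the underside.
- end_cap: The same cap, 0.09 kg; origin under the -x end of its wing, on the underside. Home, its open face meets the cassette, 3 mm before the rod would reach the bottom of the bore; nothing clicks.
There are look-alikes about, which are no part of the job. What is shaped like the end_cap but purple is not meant.

How it is judged:
By the outcome, as a careful person would: the job done as asked, in the order asked, and still so for the second after the job is handed in, with the robot touching nothing.
It also fails if it takes over 72 s, if anything falls off the work surface, if the arm or the gripper's body presses on something with over 40 N, if the wrist force passes 120 N, or if a joint passes its speed limit or range.

## Working session

There is one attempt and no reset: what is moved stays moved. The work goes in short steps, Python scripts to look and compute and a tool call to move; the robot and the scene stay as the last step left them, time stands still between calls to the robot, and variables do not carry over. Pictures are saved under pics/ and viewed, at most 10 in all, crops included, and the job is handed in when it is done.

Besides the shell and the picture viewer there is one more tool, called after ">>>" by a JSON object that holds its "method" and its "body". apply_moves: Moves the arm, as the interface text tells. Its arguments: {"type":"object","properties":{"series":{"type":"array","items":{"type":"array","items":{"type":"number"}}}},"required":["series"]}

```bash
mkdir -p pics
python3 - <<'E'
from workcell import env,cams
import cv2,numpy as np
np.set_printoptions(precision=4,suppress=True)
s=env.sense()
for k in s: print(k,np.array(s[k]))
print(env.hold_point_z)
for n in("scene","top","wrist"):
    c=cams.get_calibration(n); print(n,c)
for n in("scene","top"):
    p,d=cams.read_camera(n); np.savez(f"{n}0.npz",p=p,d=d); cv2.imwrite(f"pics/{n}0.png",p[:,:,::-1])
E
```

```text
t 0.0
qpos [ 1.1565  0.6159 -0.0126  1.4249  0.0081  1.1034 -0.0404]
joint_velocities [-0.0012 -0.      0.      0.0012 -0.0006 -0.0005 -0.0019]
joint_torque [  0.0015 -45.8938   0.21   -16.5744  -0.061    0.0204   0.0002]
position [ 0.2455 -0.601   0.2175]
tool_rot [[ 0.9257  0.3782 -0.001 ]
 [ 0.3782 -0.9257  0.0023]
 [-0.0001 -0.0025 -1.    ]]
wrist_force [ 0.0271  0.8166 -0.0104]
torque [-0.0584 -0.011  -0.0319]
grasp_force 0.0
width 0.09294522625055344
0.0188
scene {'intrinsics': array([[435.5887,   0.    , 279.3319],
       [  0.    , 435.5887, 207.4451],
       [  0.    ,   0.    ,   1.    ]]), 'R': array([[ 0.0109,  0.9998, -0.0142],
       [ 0.7281, -0.0177, -0.6852],
       [-0.6854, -0.0028, -0.7282]]), 't': array([ 0.0389, -0.3173,  1.7298])}
top {'intrinsics': array([[422.9838,   0.    , 280.5331],
       [  0.    , 422.9838, 207.3017],
       [  0.    ,   0.    ,   1.    ]]), 'R': array([[ 0.0277, -0.9996,  0.0013],
       [-0.9911, -0.0277, -0.1301],
       [ 0.1301,  0.0023, -0.9915]]), 't': array([-0.0301,  0.5403,  0.9822])}
wrist {'intrinsics': array([[365.3991,   0.    , 272.6186],
       [  0.    , 365.3991, 212.2166],
       [  0.    ,   0.    ,   1.    ]]), 'hand_eye': array([[ 0.0004, -0.9611, -0.2761,  0.0763],
       [ 1.    ,  0.0001,  0.001 , -0.0013],
       [-0.0009, -0.2761,  0.9611, -0.1656],
       [ 0.    ,  0.    ,  0.    ,  1.    ]])}
```

View pics/scene0.png

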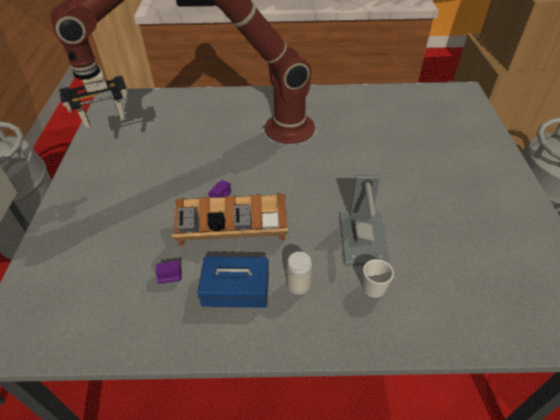

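View pics/top0.png

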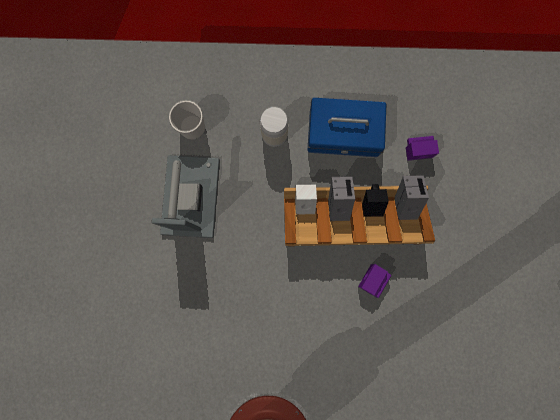

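Scene: the rack at top-camera (360,215) holds, left to right, the light spacer (306,200), a cassette (342,196), the black cap (376,202) and a cassette (412,195). The cap-shaped purple look-alikes are at (423,148) and (375,280). The dispenser is at (185,200), with its plate towards the robot and the rod tip at about (177,163).

```bash
cat > h.py <<'E'
from workcell import env,cams
import cv2,numpy as np
np.set_printoptions(precision=4,suppress=True)
def world(n,d,pose=None):
    c=cams.get_calibration(n); K=c["intrinsics"]
    v,u=np.mgrid[:d.shape[0],:d.shape[1]]
    P=np.stack([(u-K[0,2])/K[0,0]*d,(v-K[1,2])/K[1,1]*d,d],-1)
    if n=="wrist":
        H=c["hand_eye"]; P=P@H[:3,:3].T+H[:3,3]; p,R=pose; return P@R.T+p
    return (P-c["t"])@c["R"]
def proj(n,X,pose=None):
    c=cams.get_calibration(n)
    X=np.atleast_2d(X)
    if n=="wrist":
        p,R=pose; H=c["hand_eye"]; q=((X-p)@R-H[:3,3])@H[:3,:3]
    else: q=X@c["R"].T+c["t"]
    q=q@c["intrinsics"].T; return q[:,:2]/q[:,2:]
E
python3 - <<'E'
from h import *
f=np.load("top0.npz");p,d=f["p"],f["d"];W=world("top",d)
print("table z",np.median(W[280:340,100:160,2]),np.median(W[300:340,450:520,2]),np.median(W[60:90,60:120,2]))
for (r,c) in [(0,0)]: pass
# rod points
reg=(slice(150,245),slice(145,225))
z=W[reg][...,2]; X=W[reg]
m=(z>0.150)&(d[reg]>0); 
q=X[m]; print("hi",len(q),q.min(0),q.max(0))
m2=(z>0.155)&(z<0.1745)&(d[reg]>0); print(np.unique(np.round(q[:,2],3),return_counts=True))
rod=X[(z>0.16)&(z<0.172)]; print(rod.min(0),rod.max(0))
c=rod[:,:2].mean(0);u=np.linalg.svd(rod[:,:2]-c)[2][0];print("dir",c,u,np.degrees(np.arctan2(u[1],u[0])))
pl=X[z>0.178]; print("plate",len(pl),pl.mean(0) if len(pl) else 0,pl.min(0) if len(pl) else 0,pl.max(0) if len(pl) else 0)
# rack
reg=(slice(170,260),slice(275,450)); X=W[reg];z=X[...,2];col=p[reg].astype(int)
hsv=cv2.cvtColor(p[reg],cv2.COLOR_RGB2HSV)
wood=(hsv[...,1]>110)&(hsv[...,0]<22)&(z>0.02)
q=X[wood];print("wood",len(q),q.min(0),q.max(0))
ys,xs=np.nonzero(wood);pts=np.stack([xs+275,ys+170],1).astype(np.float32)
print(cv2.minAreaRect(pts))
box=cv2.boxPoints(cv2.minAreaRect(q[:,:2].astype(np.float32)));print(box)
# slope: fit plane of light slots between strips
fl=wood&(hsv[...,2]>150); A=X[fl]; print(len(A)); n=np.linalg.svd(A-A.mean(0))[2][2]; print("plane",A.mean(0),n,np.degrees(np.arccos(abs(n[2]))))
E
```

```text
table z -0.0010126719670152172 -0.0009029030142251573 -0.0009771622922732878
hi 744 [0.4795 0.1783 0.1506] [0.6195 0.2478 0.187 ]
(array([0.151, 0.152, 0.153, 0.154, 0.156, 0.157, 0.158, 0.159, 0.16 ,
       0.161, 0.162, 0.163, 0.164, 0.165, 0.166, 0.167, 0.168, 0.169,
       0.17 , 0.171, 0.172, 0.173, 0.174, 0.175, 0.176, 0.177, 0.178,
       0.179, 0.18 , 0.181, 0.182, 0.183, 0.184, 0.185, 0.186, 0.187]), array([  2,   2,   2,   3,   2,   2,   8,   8,  12,  14,  25,  36,  49,
        52,  75, 107,  52,  36,  24,   9,   5,   3,   5,   4,   4,   1,
         6,   5,  14,  25,  47,  45,  39,  16,   2,   3]))
[0.4795 0.1785 0.1601] [0.6195 0.244  0.1718]
dir [0.553  0.2099] [-0.9999  0.0165] 179.0533827838991
plate 234 [0.4746 0.1784 0.3115] [ 0.4086 -0.0174  0.1781] [0.4929 0.2474 1.0441]
wood 5439 [ 0.4086 -0.3658  0.0269] [ 0.5973 -0.0174  1.0441]
((358.8526916503906, 215.30758666992188), (57.8560905456543, 149.53782653808594), 89.02897644042969)
[[ 0.4086 -0.0174]
 [ 0.4276 -0.3695]
 [ 0.6019 -0.3601]
 [ 0.5829 -0.008 ]]
1523
plane [ 0.4897 -0.1691  0.0779] [-0.9926  0.0002 -0.1215] 83.0238621959564
```

Run:
```python
from h import *
f=np.load("top0.npz");p,d=f["p"],f["d"];W=world("top",d);ok=d>0
hsv=cv2.cvtColor(p,cv2.COLOR_RGB2HSV)
R=np.zeros(d.shape,bool);R[150:245,145:225]=1
m=R&ok&(W[...,2]>0.158)&(W[...,2]<0.172);q=W[m]
# per x bins: y extents
for a in np.arange(.48,.63,.01):
    b=q[(q[:,0]>=a)&(q[:,0]<a+.01)]
    if len(b):print(round(a,3),len(b),b[:,1].min(),b[:,1].max(),np.median(b[:,1]),b[:,2].max())
pl=W[R&ok&(W[...,2]>0.179)];print("plate",len(pl),pl.mean(0),pl.min(0),pl.max(0)); r=cv2.minAreaRect(pl[:,:2].astype(np.float32));print(r)
print("tip max x pts",q[np.argsort(-q[:,0])[:8]])
base=W[R&ok&(abs(W[...,2]-0.011)<.004)];print("base",cv2.minAreaRect(base[:,:2].astype(np.float32)))
R=np.zeros(d.shape,bool);R[170:260,275:450]=1
wood=R&ok&(hsv[...,1]>110)&(hsv[...,0]<22)&(W[...,2]>0.02)
q=W[wood];r=cv2.minAreaRect(q[:,:2].astype(np.float32));print("wood",q.min(0),q.max(0),r)
fl=cv2.erode((wood&(hsv[...,2]>150)&(hsv[...,0]>8)).astype(np.uint8),np.ones((3,3)))>0
A=W[fl];print(len(A));
for _ in range(5):
    c=A.mean(0);n=np.linalg.svd(A-c)[2][2];e=(A-c)@n;A=A[abs(e)<2*e.std()]
print("plane",c,n,np.degrees(np.arccos(abs(n[2]))),e.std())
cv2.imwrite("pics/toprack.png",cv2.resize(p[160:260,270:450,::-1],None,fx=4.4,fy=4.4,interpolation=cv2.INTER_CUBIC))
```

```text
0.48 18 0.1785392783849601 0.24403980018531218 0.21037953851389457 0.17061839203071127
0.49 21 0.19737748790573717 0.2272646481932126 0.21029215677974278 0.1714111437544214
0.5 42 0.2031629615556251 0.21979231758941897 0.21102030066581434 0.17010112768658986
0.51 40 0.20353809813215046 0.2206104986919631 0.21112720402345378 0.17119621853251188
0.52 38 0.20317157143256342 0.21929131491629356 0.20961387707621593 0.17091813183100946
0.53 42 0.2029518551764215 0.2200902169055545 0.21038688487677998 0.17086248833037118
0.54 38 0.20295370465054866 0.21767009653809818 0.2107326379778849 0.17067468456644164
0.55 40 0.20215499478053087 0.2193959993235125 0.20853367643022802 0.1696764247370724
0.56 41 0.20259649233108967 0.219237841206634 0.20939668976426026 0.1699637024888977
0.57 36 0.20123983429234196 0.21819305340451345 0.20928030400830605 0.1697232054639796
0.58 38 0.20127687684814716 0.2187603476787088 0.20861378589160012 0.17039756584155516
0.59 40 0.20070195640383062 0.21706189862246106 0.20815378161240225 0.17069082840973182
0.6 38 0.2012207479997741 0.2178140352489746 0.2085420346227
[... 181 characters left out ...]
4 0.187 ]
((0.4863027334213257, 0.21284978091716766), (0.06924509257078171, 0.012082270346581936), 88.2779769897461)
tip max x pts [[0.6195 0.2122 0.1634]
 [0.6191 0.2096 0.1653]
 [0.6182 0.2043 0.1605]
 [0.6178 0.2061 0.162 ]
 [0.6175 0.2146 0.1622]
 [0.6173 0.2121 0.1636]
 [0.6166 0.2091 0.1666]
 [0.6163 0.2066 0.1682]]
base ((0.5671099424362183, 0.21074870228767395), (0.13102670013904572, 0.19982442259788513), 88.12643432617188)
wood [ 0.4492 -0.3658  0.0269] [ 0.5973 -0.022   0.1099] ((0.5239738821983337, -0.19417136907577515), (0.13700997829437256, 0.3401965796947479), 2.7956316471099854)
834
plane [ 0.4766 -0.1691  0.0707] [0.4302 0.0191 0.9025] 25.506909649683294 0.0012458282884588278
```

View pics/toprack.png

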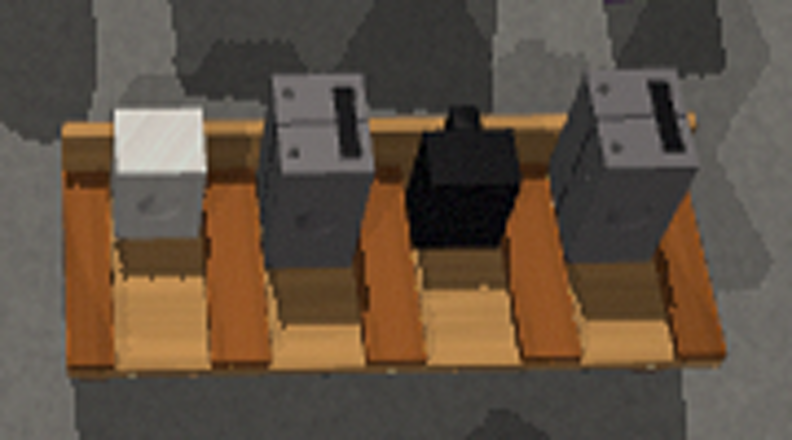

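Zoom: the silver spacer (160,160), cassette (315,165), black cap with wing on the lip side (463,175) and cassette (630,165) all have their low end at the lip. The black one is the cap; both purple ones lie outside the rack.

```bash
cat >> h.py <<'E'
from scipy.spatial.transform import Rotation as Ro
a=np.radians(2.7); b=np.radians(25)
EX=np.array([-np.cos(a),-np.sin(a),0]);EY=np.array([np.sin(a),-np.cos(a),0]);EZ=np.array([0,0,1.])
U=np.cos(b)*EX+np.sin(b)*EZ; N=-np.sin(b)*EX+np.cos(b)*EZ
FOOT=np.array([.5655,-.192,.03])
RG=np.stack([-U,EY,-N],1)      # tool rotation for grasping in the rack
c_=np.radians(1.8); RX=np.array([-np.cos(c_),np.sin(c_),0]);ROOT=np.array([.4925,.2118,.160])
RL=np.stack([-RX,np.cross(-EZ,-RX),-EZ],1)  # tool rotation with the object level on the rod
def obj(u,n,y): return FOOT+u*U+n*N+y*EY
def plan(p,R,w,n=None,start=None):
    s=env.sense(); p0,R0=start if start else (np.array(s["position"]),np.array(s["tool_rot"]))
    rv=Ro.from_matrix(R0.T@R).as_rotvec(degrees=True)
    k=n or int(max(np.ceil(np.linalg.norm(p-p0)/.0405),np.ceil(np.linalg.norm(rv)/7),1))
    Rc=R0; rows=[]
    for i in range(k):
        rows.append([w]+[round(float(x),4) for x in Rc.T@((p-p0)/k)]+[round(float(x),2) for x in rv/k]); Rc=Rc@Ro.from_rotvec(rv/k,degrees=True).as_matrix()
    print("dist",p-p0,"rv",rv,"rows",k)
    for i in range(0,k,5): print(rows[i:i+5])
    return p,R
def st():
    s=env.sense(); print("t",s["t"],"p",np.array(s["position"]),"F",np.array(s["wrist_force"]),"T",np.array(s["torque"]),"w",round(s["width"],4),"g",s["grasp_force"])
E
python3 - <<'E'
from h import *
for u,n,y in [(.02,.032,-.12),(.03,.046,-.04),(.033,.032,.04),(.03,.046,.12)]:
    X=obj(u,n,y); print(X,proj("top",X),proj("scene",X))
plan(obj(.025,.2,0),RG,.093)
E
```

```text
[ 0.5552 -0.0724  0.0675] [[305.255  200.1167]] [[269.8485 221.509 ]]
[ 0.5559 -0.1524  0.0844] [[340.5829 199.7279]] [[242.6023 218.3576]]
[ 0.551  -0.2327  0.0729] [[374.4935 203.4839]] [[216.0596 220.1709]]
[ 0.5634 -0.3122  0.0844] [[410.224  198.4053]] [[188.2463 221.219 ]]
dist [0.3817 0.412  0.0042] rv [  4.1328 -24.7344  19.2409] rows 14
[[0.093, 0.0364, -0.0169, -0.0003, 0.3, -1.77, 1.37], [0.093, 0.0359, -0.0178, -0.0013, 0.3, -1.77, 1.37], [0.093, 0.0354, -0.0187, -0.0023, 0.3, -1.77, 1.37], [0.093, 0.0349, -0.0195, -0.0033, 0.3, -1.77, 1.37], [0.093, 0.0343, -0.0204, -0.0042, 0.3, -1.77, 1.37]]
[[0.093, 0.0337, -0.0212, -0.0052, 0.3, -1.77, 1.37], [0.093, 0.033, -0.022, -0.0061, 0.3, -1.77, 1.37], [0.093, 0.0322, -0.0229, -0.007, 0.3, -1.77, 1.37], [0.093, 0.0314, -0.0237, -0.0079, 0.3, -1.77, 1.37], [0.093, 0.0306, -0.0244, -0.0087, 0.3, -1.77, 1.37]]
[[0.093, 0.0297, -0.0252, -0.0095, 0.3, -1.77, 1.37], [0.093, 0.0288, -0.026, -0.0103, 0.3, -1.77, 1.37], [0.093, 0.0278, -0.0267, -0.011, 0.3, -1.77, 1.37], [0.093, 0.0269, -0.0274, -0.0117, 0.3, -1.77, 1.37]]
```

>>> {"method": "apply_moves", "body": {"series": [[0.093,0.0364,-0.017,-0.0003,0.3,-1.77,1.37],[0.093,0.036,-0.018,-0.0013,0.3,-1.77,1.37],[0.093,0.0354,-0.0187,-0.0023,0.3,-1.77,1.37],[0.093,0.035,-0.0195,-0.0033,0.3,-1.77,1.37],[0.093,0.0343,-0.0204,-0.0042,0.3,-1.77,1.37]]}}

```text
t: 0.52
position: [0.383, -0.4524, 0.2198]
tool_rot: [[0.952, 0.262, -0.156], [0.261, -0.965, -0.025], [-0.157, -0.017, -0.987]]
wrist_force: [0.1, -0.7, -0.1]
width: 0.093
grasp_force: 0.0
```

>>> {"method": "apply_moves", "body": {"series": [[0.093,0.0337,-0.0212,-0.0052,0.3,-1.77,1.37],[0.093,0.033,-0.022,-0.0061,0.3,-1.77,1.37],[0.093,0.0322,-0.0229,-0.007,0.3,-1.77,1.37],[0.093,0.0314,-0.0237,-0.0079,0.3,-1.77,1.37],[0.093,0.0306,-0.0244,-0.0087,0.3,-1.77,1.37]]}}

```text
t: 0.93
position: [0.5194, -0.305, 0.2212]
tool_rot: [[0.941, 0.143, -0.308], [0.141, -0.99, -0.031], [-0.309, -0.015, -0.951]]
wrist_force: [-0.1, -0.5, -0.1]
width: 0.093
grasp_force: 0.0
```

>>> {"method": "apply_moves", "body": {"series": [[0.093,0.0297,-0.0252,-0.0095,0.3,-1.77,1.37],[0.093,0.0288,-0.026,-0.0103,0.3,-1.77,1.37],[0.093,0.0278,-0.0267,-0.011,0.3,-1.77,1.37],[0.093,0.0269,-0.0274,-0.0117,0.3,-1.77,1.37],[0.093,0,0,0,0,0,0]]}}

```text
t: 1.35
position: [0.6328, -0.1778, 0.2169]
tool_rot: [[0.904, 0.061, -0.424], [0.06, -0.998, -0.017], [-0.424, -0.01, -0.906]]
wrist_force: [-1.5, 1.3, -2.6]
width: 0.0928
grasp_force: 0.0
```

Run:
```python
from h import *
st(); s=env.sense();pose=(np.array(s["position"]),np.array(s["tool_rot"]))
print("want",obj(.025,.2,0),Ro.from_matrix(pose[1].T@RG).as_rotvec(degrees=True))
p,d=cams.read_camera("wrist");np.savez("w1.npz",p=p,d=d,pp=pose[0],R=pose[1])
im=p[:,:,::-1].copy()
for u,n,y in [(.04,.064,-.12),(.0,.064,-.12),(.06,.092,-.04),(0,.092,-.04),(.05,.064,.04),(.016,.064,.04),(.06,.092,.12),(0,.092,.12)]:
    for e in(-.023,.023):
        c=proj("wrist",obj(u,n,y+e),pose)[0]; cv2.circle(im,tuple(int(round(v)) for v in c),2,(0,255,0),-1)
cv2.imwrite("pics/w1.png",im)
```

```text
t 1.35 p [ 0.6328 -0.1778  0.2169] F [-1.5292  1.2667 -2.6061] T [ 0.174  -0.4224 -0.0674] w 0.0928 g 0.0
want [ 0.6273 -0.1891  0.2218] [-0.197   0.0794  0.9831]
```

View pics/w1.png

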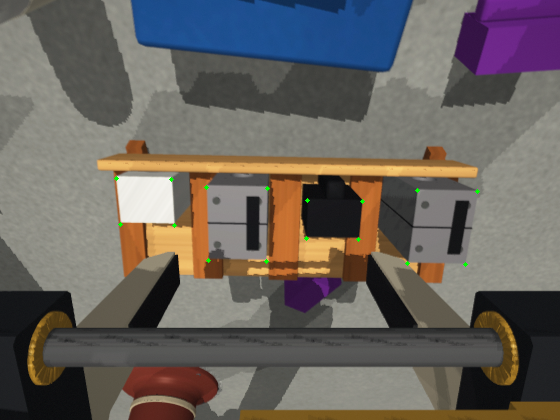

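Run:
```python
from h import *
plan(obj(.02,.1,-.12),RG,.062,start=(obj(.025,.2,0),RG))
```

```text
dist [-0.0433  0.1181 -0.0927] rv [0. 0. 0.] rows 4
[[0.062, 0.0012, -0.03, 0.025, 0.0, 0.0, 0.0], [0.062, 0.0012, -0.03, 0.025, 0.0, 0.0, 0.0], [0.062, 0.0012, -0.03, 0.025, 0.0, 0.0, 0.0], [0.062, 0.0012, -0.03, 0.025, 0.0, 0.0, 0.0]]
```

>>> {"method": "apply_moves", "body": {"series": [[0.062,0.001,-0.03,0.025,0,0,0],[0.062,0.001,-0.03,0.025,0,0,0],[0.062,0.001,-0.03,0.025,0,0,0],[0.062,0.002,-0.03,0.025,0,0,0]]}}

```text
t: 1.73
position: [0.5825, -0.0717, 0.1292]
tool_rot: [[0.905, 0.046, -0.422], [0.04, -0.999, -0.021], [-0.423, 0.002, -0.906]]
wrist_force: [0.3, -0.8, -0.4]
width: 0.0714
grasp_force: 0.0
```

>>> {"method": "apply_moves", "body": {"series": [[0.062,0,0,0,0,0,0],[0.062,0,0,0,0,0,0],[0.062,0,0,0,0,0,0],[0.062,0,0,0,0,0,0]]}}

```text
t: 2.07
position: [0.5846, -0.0742, 0.1307]
tool_rot: [[0.906, 0.045, -0.42], [0.039, -0.999, -0.022], [-0.421, 0.004, -0.907]]
wrist_force: [0.1, -0.8, 0.7]
width: 0.0618
grasp_force: 0.0
```

Run:
```python
from h import *
st(); s=env.sense();pose=(np.array(s["position"]),np.array(s["tool_rot"]))
print("want",obj(.02,.1,-.12),Ro.from_matrix(pose[1].T@RG).as_rotvec(degrees=True))
p,d=cams.read_camera("wrist");np.savez("w2.npz",p=p,d=d,pp=pose[0],R=pose[1])
W=world("wrist",d,pose)
# points in rack coords
q=(W-FOOT); r=np.stack([q@U,q@EY,q@N],-1)
hsv=cv2.cvtColor(p,cv2.COLOR_RGB2HSV)
m=(d>0)&(hsv[...,1]<60)&(abs(r[...,1]+.12)<.035)&(abs(r[...,0]-.02)<.035)&(abs(r[...,2]-.064)<.006)
a=r[m];print(len(a),np.percentile(a,[1,50,99],axis=0))
im=p[:,:,::-1].copy()
for u,n,y in [(.04,.064,-.12),(.0,.064,-.12),(.06,.092,-.04),(0,.092,-.04)]:
    for e in(-.023,.023):
        c=proj("wrist",obj(u,n,y+e),pose)[0]; print(c)
plan(obj(.02,.035-.0188,-.12),RG,.062)
```

```text
t 2.0667 p [ 0.5846 -0.0742  0.1307] F [ 0.0666 -0.8094  0.6982] T [ 0.0315 -0.4025 -0.0385] w 0.0618 g 0.0
want [ 0.584  -0.071   0.1291] [ 0.1298 -0.1171 -0.2162]
5178 [[-0.002  -0.1428  0.0591]
 [ 0.0164 -0.1203  0.0644]
 [ 0.0376 -0.0978  0.0659]]
[230.8772 272.3233]
[306.7404 271.9549]
[228.4413 208.6913]
[308.2509 208.3316]
[372.7322 327.151 ]
[456.5933 326.7182]
[381.2295 222.7035]
[472.5807 222.2844]
dist [-0.0361  0.0013 -0.0776] rv [ 0.1077 -0.1287 -0.2125] rows 3
[[0.062, -0.0, -0.0011, 0.0285, 0.04, -0.04, -0.07], [0.062, 0.0, -0.001, 0.0285, 0.04, -0.04, -0.07], [0.062, 0.0, -0.001, 0.0285, 0.04, -0.04, -0.07]]
```

>>> {"method": "apply_moves", "body": {"series": [[0.062,0,-0.001,0.0285,0.04,-0.04,-0.07],[0.062,0,-0.001,0.0285,0.04,-0.04,-0.07],[0.062,0.001,-0.001,0.0285,0.04,-0.04,-0.07],[0.062,0,0,0,0,0,0],[0.062,0,0,0,0,0,0]]}}

```text
t: 2.53
position: [0.549, -0.0712, 0.0521]
tool_rot: [[0.904, 0.049, -0.424], [0.045, -0.999, -0.019], [-0.424, -0.002, -0.906]]
wrist_force: [0.3, -0.2, 1.2]
width: 0.0619
grasp_force: 0.0
```

>>> {"method": "apply_moves", "body": {"series": [[0.0,0,0,0,0,0,0],[0.0,0,0,0,0,0,0],[0.0,0,0,0,0,0,0],[0.0,0,0,0,0,0,0],[0.0,0,0,0,0,0,0]]}}

```text
t: 2.95
position: [0.5493, -0.0715, 0.0524]
tool_rot: [[0.905, 0.05, -0.423], [0.045, -0.999, -0.021], [-0.423, -0.0, -0.906]]
wrist_force: [0.9, -2.8, 2.4]
width: 0.0461
grasp_force: 30.0
```

Run:
```python
from h import *
st(); s=env.sense();pp,R=np.array(s["position"]),np.array(s["tool_rot"])
q=pp-FOOT;print("rack coords",q@U,q@EY,q@N, Ro.from_matrix(R.T@RG).as_rotvec(degrees=True))
```

```text
t 2.95 p [ 0.5493 -0.0715  0.0524] F [ 0.928  -2.7664  2.3719] T [-0.4846 -0.3734  0.1378] w 0.0461 g 29.98684521764517
rack coords 0.01899957940520028 -0.1211320300350448 0.015854476174714173 [0.0462 0.0415 0.1307]
```

Run:
```python
from h import *
f=np.load("top0.npz");W=world("top",f["d"])
print("can",W[118:128,270:280].reshape(-1,3).mean(0),"tumbler",W[117:122,183:190].reshape(-1,3).mean(0))
s=env.sense();pp,R=np.array(s["position"]),np.array(s["tool_rot"])
p1=pp-R[:,2]*.06
WP=ROOT-.16*RX+[0,-.09,.08]
plan(WP,RL,0.,start=(p1,R))
```

```text
can [0.722  0.0037 0.1231] tumbler [0.765  0.232  0.0047]
dist [0.0778 0.187  0.1332] rv [ 1.0004 25.0283  4.5669] rows 6
[[0.0, 0.0037, -0.0305, -0.0262, 0.17, 4.17, 0.76], [0.0, 0.0052, -0.0306, -0.0258, 0.17, 4.17, 0.76], [0.0, 0.0067, -0.0308, -0.0253, 0.17, 4.17, 0.76], [0.0, 0.0081, -0.031, -0.0247, 0.17, 4.17, 0.76], [0.0, 0.0094, -0.0311, -0.024, 0.17, 4.17, 0.76]]
[[0.0, 0.0107, -0.0313, -0.0231, 0.17, 4.17, 0.76]]
```

>>> {"method": "apply_moves", "body": {"series": [[0.0,0,0,-0.02,0,0,0],[0.0,0,0,-0.04,0,0,0],[0.0,0.0037,-0.0305,-0.0262,0.17,4.17,0.76],[0.0,0.0052,-0.0306,-0.0258,0.17,4.17,0.76],[0.0,0.0067,-0.0308,-0.0253,0.17,4.17,0.76]]}}

```text
t: 3.37
position: [0.6134, 0.026, 0.1732]
tool_rot: [[0.976, 0.008, -0.216], [0.007, -1.0, -0.002], [-0.216, 0.0, -0.976]]
wrist_force: [0.0, 0.3, -3.1]
width: 0.046
grasp_force: 30.0
```

>>> {"method": "apply_moves", "body": {"series": [[0.0,0.008,-0.031,-0.0247,0.17,4.17,0.76],[0.0,0.0094,-0.031,-0.024,0.17,4.17,0.76],[0.0,0.0107,-0.0313,-0.0231,0.17,4.17,0.76],[0,0,0,0,0,0,0],[0,0,0,0,0,0,0]]}}

```text
t: 3.78
position: [0.6507, 0.1225, 0.2408]
tool_rot: [[1.0, -0.024, -0.001], [-0.024, -1.0, 0.006], [-0.002, -0.006, -1.0]]
wrist_force: [0.7, -0.5, -3.1]
width: 0.0459
grasp_force: 30.0
```

>>> {"method": "apply_moves", "body": {"series": [[0,0,0,0,0,0,0],[0,0,0,0,0,0,0],[0,0,0,0,0,0,0]]}}

```text
t: 4.03
position: [0.6511, 0.1156, 0.2379]
tool_rot: [[0.999, -0.034, -0.005], [-0.034, -0.999, 0.001], [-0.005, -0.001, -1.0]]
wrist_force: [-0.1, -0.7, -2.7]
width: 0.0457
grasp_force: 30.0
```

Run:
```python
from h import *
st(); s=env.sense();pose=(np.array(s["position"]),np.array(s["tool_rot"]))
print("want",ROOT-.16*RX+[0,-.09,.08],Ro.from_matrix(pose[1].T@RL).as_rotvec(degrees=True))
p,d=cams.read_camera("wrist");np.savez("w3.npz",p=p,d=d,pp=pose[0],R=pose[1]); cv2.imwrite("pics/w3.png",p[:,:,::-1])
W=world("wrist",d,pose);m=(d>0)&(abs(W[...,1]-.21)<.025)&(W[...,0]>.47)&(W[...,0]<.66)&(W[...,2]>.145)&(W[...,2]<.2)
q=W[m];print(len(q))
for a in np.arange(.48,.63,.01):
    b=q[(q[:,0]>=a)&(q[:,0]<a+.01)]
    if len(b):print(round(a,3),len(b),b[:,1].min(),b[:,1].max(),np.percentile(b[:,2],[50,95]))
print(q[:,0].max())
```

```text
t 4.0333 p [0.6511 0.1156 0.2379] F [-0.0511 -0.7132 -2.7242] T [ 0.0571  0.0279 -0.0473] w 0.0457 g 29.981950633227825
want [0.6524 0.1168 0.24  ] [-0.048   0.3145 -0.1247]
733
0.49 80 0.18500448567949035 0.1892087745095536 [0.1544 0.1608]
0.59 2 0.2015716669520088 0.20167769965439367 [0.1594 0.1597]
0.6 239 0.20114903390538147 0.218011475629155 [0.1664 0.1687]
0.61 412 0.20114469218515987 0.21849202976520368 [0.165  0.1684]
0.6199609756255341
```

View pics/w3.png

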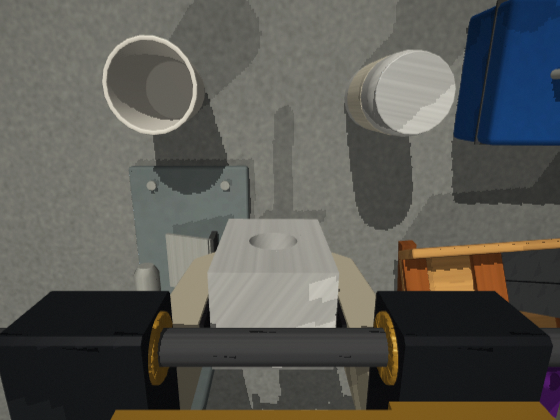

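The wrist view shows the held spacer at (273,275), its bore facing the camera at (273,241). The rod tip is at (147,275), and the tumbler (150,85) and can (410,90) are clear.

```bash
sed -i 's/c_=np.radians(1.8)/c_=np.radians(1.5)/; s/ROOT=np.array(\[.4925,.2118,.160\])/ROOT=np.array([.4927,.2125,.160])/' h.py
cat >> h.py <<'E'
def held(p,d):  # far face (+x tool) and top of the held thing, tool axes
    W=world("wrist",d,(np.zeros(3),np.eye(3)))
    m=(d>0)&(abs(W[...,1])<.019)&(W[...,2]>-.085)&(W[...,2]<.05)&(W[...,0]>-.04)&(W[...,0]<.06)
    return W,m
def onrod(dist,dz,lat=0,up=0):  # TCP for object centre dist before the root, centre dz behind the TCP
    return ROOT-dist*RX+np.array([0,lat,up-dz])
E
python3 - <<'E'
from h import *
f=np.load("w3.npz");W,m=held(f["p"],f["d"])
q=W[m]; 
far=q[(abs(q[:,0]-.02)<.006)&(q[:,2]>-.04)&(q[:,2]<.01)]; print("far",len(far),np.percentile(far,[2,50,98],axis=0))
top=q[(abs(q[:,2]+.048)<.006)&(q[:,0]<.014)&(q[:,0]>-.01)]; print("top",len(top),np.percentile(top,[2,50,98],axis=0))
# full width
m2=(f["d"]>0)&(abs(W[...,2]+.048)<.005)&(abs(W[...,0])<.015)&(abs(W[...,1])<.03);print("y",np.percentile(W[m2][:,1],[1,50,99]))
plan(onrod(.127+.02+.012,.0162),RL,0.)
E
```

```text
far 3493 [[ 0.0151 -0.0182 -0.0391]
 [ 0.0204  0.0001 -0.0155]
 [ 0.0209  0.0183  0.0085]]
top 4031 [[-0.0012 -0.0182 -0.05  ]
 [ 0.0064 -0.     -0.0489]
 [ 0.0137  0.0182 -0.0477]]
y [-0.0285 -0.0008  0.0285]
dist [ 0.0004  0.0925 -0.0944] rv [-0.0699  0.279  -0.4086] rows 4
[[0.0, -0.0006, -0.0231, 0.0236, -0.02, 0.07, -0.1], [0.0, -0.0006, -0.0231, 0.0236, -0.02, 0.07, -0.1], [0.0, -0.0005, -0.0231, 0.0236, -0.02, 0.07, -0.1], [0.0, -0.0005, -0.0231, 0.0236, -0.02, 0.07, -0.1]]
```

>>> {"method": "apply_moves", "body": {"series": [[0,0,-0.023,0.0236,0,0.07,-0.1],[0,0,-0.023,0.0236,0,0.07,-0.1],[0,-0.001,-0.023,0.0236,0,0.07,-0.1],[0,-0.001,-0.023,0.0236,0,0.07,-0.1],[0,0,0,0,0,0,0]]}}

```text
t: 4.5
position: [0.6467, 0.2168, 0.1384]
tool_rot: [[1.0, -0.016, -0.011], [-0.016, -1.0, 0.006], [-0.011, -0.005, -1.0]]
wrist_force: [-1.7, 1.5, -3.4]
width: 0.0456
grasp_force: 30.0
```

>>> {"method": "apply_moves", "body": {"series": [[0,0,0,0,0,0,0],[0,0,0,0,0,0,0],[0,0,0,0,0,0,0]]}}

```text
t: 4.75
position: [0.6537, 0.2076, 0.1465]
tool_rot: [[1.0, -0.027, 0.005], [-0.027, -1.0, 0.001], [0.005, -0.001, -1.0]]
wrist_force: [-0.0, 0.3, -2.5]
width: 0.046
grasp_force: 30.0
```

Run:
```python
from h import *
st()
plan(onrod(.127+.02+.012,.0165),RL,0.)
plan(onrod(.127+.02-.01,.0165),RL,0.,n=4)
```

```text
t 4.75 p [0.6537 0.2076 0.1465] F [-0.0373  0.278  -2.4879] T [ 0.05    0.0187 -0.0396] w 0.046 g 29.981858655810356
dist [-0.0021  0.0007 -0.003 ] rv [-0.0782 -0.3058 -0.0362] rows 1
[[0.0, -0.0021, -0.0007, 0.003, -0.08, -0.31, -0.04]]
dist [-0.0241  0.0013 -0.003 ] rv [-0.0782 -0.3058 -0.0362] rows 4
[[0.0, -0.006, -0.0002, 0.0007, -0.02, -0.08, -0.01], [0.0, -0.006, -0.0002, 0.0007, -0.02, -0.08, -0.01], [0.0, -0.006, -0.0002, 0.0007, -0.02, -0.08, -0.01], [0.0, -0.006, -0.0002, 0.0007, -0.02, -0.08, -0.01]]
```

>>> {"method": "apply_moves", "body": {"series": [[0,0,0,0,0,0,0],[0,0,0,0,0,0,0],[0,0,0,0,0,0,0]]}}

```text
t: 5.0
position: [0.6528, 0.2092, 0.1464]
tool_rot: [[1.0, -0.025, 0.004], [-0.025, -1.0, 0.003], [0.004, -0.003, -1.0]]
wrist_force: [-0.2, 0.2, -3.0]
width: 0.046
grasp_force: 30.0
```

Run:
```python
from h import *
st()
plan(onrod(.127+.02+.004,.0165),RL,0.,n=2)
```

```text
t 5.0 p [0.6528 0.2092 0.1464] F [-0.2365  0.1673 -3.0123] T [0.0193 0.0705 0.0039] w 0.046 g 29.98201310634613
dist [-0.0092 -0.0006 -0.0029] rv [-0.1587 -0.2472  0.0652] rows 2
[[0.0, -0.0046, 0.0004, 0.0014, -0.08, -0.12, 0.03], [0.0, -0.0046, 0.0004, 0.0014, -0.08, -0.12, 0.03]]
```

>>> {"method": "apply_moves", "body": {"series": [[0,-0.004,0.0004,0.0015,-0.08,-0.12,0],[0,-0.005,0.0004,0.0015,-0.08,-0.12,0],[0,0,0,0,0,0,0],[0,0,0,0,0,0,0],[0,0,0,0,0,0,0]]}}

```text
t: 5.42
position: [0.6432, 0.2096, 0.1426]
tool_rot: [[1.0, -0.023, -0.001], [-0.023, -1.0, -0.0], [-0.001, 0.0, -1.0]]
wrist_force: [0.1, -0.3, -1.9]
width: 0.0458
grasp_force: 30.0
```

Run:
```python
from h import *
st()
plan(onrod(.127+.02-.012,.0165),RL,0.,n=4)
```

```text
t 5.4167 p [0.6432 0.2096 0.1426] F [ 0.1364 -0.3347 -1.8704] T [-0.0019  0.0251  0.0201] w 0.0458 g 29.982058480381966
dist [-0.0156 -0.0006  0.0009] rv [0.0095 0.0596 0.1615] rows 4
[[0.0, -0.0039, 0.0003, -0.0002, 0.0, 0.01, 0.04], [0.0, -0.0039, 0.0003, -0.0002, 0.0, 0.01, 0.04], [0.0, -0.0039, 0.0003, -0.0002, 0.0, 0.01, 0.04], [0.0, -0.0039, 0.0003, -0.0002, 0.0, 0.01, 0.04]]
```

>>> {"method": "apply_moves", "body": {"series": [[0,-0.004,0.0003,-0.0003,0,0,0],[0,-0.004,0.0003,-0.0003,0,0,0],[0,-0.004,0.0,-0.0003,0,0,0],[0,-0.004,0.0,0,0,0,0],[0,0,0,0,0,0,0]]}}

```text
t: 5.83
position: [0.6261, 0.2096, 0.1436]
tool_rot: [[1.0, -0.023, -0.002], [-0.023, -1.0, 0.0], [-0.002, 0.0, -1.0]]
wrist_force: [-0.4, 0.1, -2.2]
width: 0.046
grasp_force: 30.0
```

>>> {"method": "apply_moves", "body": {"series": [[0,0,0,0,0,0,0],[0,0,0,0,0,0,0]]}}

```text
t: 6.0
position: [0.6274, 0.2093, 0.1435]
tool_rot: [[1.0, -0.024, -0.001], [-0.024, -1.0, -0.0], [-0.001, 0.0, -1.0]]
wrist_force: [0.0, -0.5, -3.4]
width: 0.0456
grasp_force: 30.0
```

Run:
```python
from h import *
st()
plan(onrod(.127-.03,.0165),RL,0.,n=4)
p,d=cams.read_camera("wrist");cv2.imwrite("pics/w4.png",p[:,:,::-1])
```

```text
t 6.0 p [0.6274 0.2093 0.1435] F [ 0.0304 -0.4684 -3.4021] T [ 0.0184  0.002  -0.0287] w 0.0456 g 29.982022158801556
dist [-0.0377  0.0007 -0.    ] rv [0.0093 0.0477 0.1494] rows 4
[[0.0, -0.0094, 0.0001, 0.0, 0.0, 0.01, 0.04], [0.0, -0.0094, 0.0001, 0.0, 0.0, 0.01, 0.04], [0.0, -0.0094, 0.0001, 0.0, 0.0, 0.01, 0.04], [0.0, -0.0094, 0.0001, 0.0, 0.0, 0.01, 0.04]]
```

View pics/w4.png

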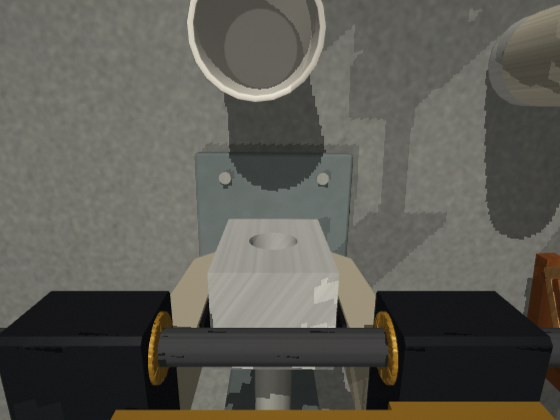

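The spacer is on the rod's tapered end with no side force: the rod shows at (275,380) behind it, in line.

>>> {"method": "apply_moves", "body": {"series": [[0,-0.01,0,0,0,0,0],[0,-0.01,0,0,0,0,0.05],[0,-0.01,0,0,0,0,0.05],[0,-0.01,0,0,0,0,0],[0,-0.01,0,0,0,0,0]]}}

```text
t: 6.47
position: [0.5772, 0.2104, 0.1435]
tool_rot: [[1.0, -0.026, -0.001], [-0.026, -1.0, -0.0], [-0.001, 0.0, -1.0]]
wrist_force: [0.4, -0.1, -3.3]
width: 0.0457
grasp_force: 30.0
```

>>> {"method": "apply_moves", "body": {"series": [[0,-0.01,0,0,0,0,0],[0,-0.01,0,0,0,0,0],[0,-0.01,0,0,0,0,0],[0,-0.01,0,0,0,0,0],[0,-0.01,0,0,0,0,0]]}}

```text
t: 6.88
position: [0.5272, 0.2118, 0.1437]
tool_rot: [[1.0, -0.026, -0.001], [-0.026, -1.0, -0.0], [-0.001, 0.0, -1.0]]
wrist_force: [0.7, -0.3, -2.7]
width: 0.0459
grasp_force: 30.0
```

>>> {"method": "apply_moves", "body": {"series": [[0,0,0,0,0,0,0],[0,0,0,0,0,0,0]]}}

```text
t: 7.05
position: [0.5276, 0.212, 0.1438]
tool_rot: [[1.0, -0.025, -0.0], [-0.025, -1.0, 0.0], [-0.0, -0.0, -1.0]]
wrist_force: [0.9, -0.5, -3.3]
width: 0.0453
grasp_force: 30.0
```

Run:
```python
from h import *
st()
plan(onrod(.02,.0165),RL,0.,n=4)
```

```text
t 7.05 p [0.5276 0.212  0.1438] F [ 0.8709 -0.5043 -3.3346] T [ 0.053  -0.0133 -0.0547] w 0.0453 g 29.981961026787758
dist [-0.015  -0.     -0.0003] rv [-0.0084  0.0166  0.0672] rows 4
[[0.0, -0.0037, 0.0001, 0.0001, -0.0, 0.0, 0.02], [0.0, -0.0037, 0.0001, 0.0001, -0.0, 0.0, 0.02], [0.0, -0.0037, 0.0001, 0.0001, -0.0, 0.0, 0.02], [0.0, -0.0037, 0.0001, 0.0001, -0.0, 0.0, 0.02]]
```

>>> {"method": "apply_moves", "body": {"series": [[0,-0.005,0,0,0,0,0],[0,-0.005,0,0,0,0,0],[0,-0.003,0,0,0,0,0],[0,0,0,0,0,0,0]]}}

```text
t: 7.38
position: [0.5135, 0.2122, 0.1435]
tool_rot: [[1.0, -0.025, -0.002], [-0.025, -1.0, -0.0], [-0.002, 0.0, -1.0]]
wrist_force: [-0.2, 0.1, -3.4]
width: 0.046
grasp_force: 30.0
```

>>> {"method": "apply_moves", "body": {"series": [[0,-0.002,0,0,0,0,0],[0,0,0,0,0,0,0]]}}

```text
t: 7.55
position: [0.5121, 0.2122, 0.1436]
tool_rot: [[1.0, -0.025, -0.001], [-0.025, -1.0, -0.0], [-0.001, 0.0, -1.0]]
wrist_force: [-0.1, 0.8, -3.6]
width: 0.0458
grasp_force: 30.0
```

>>> {"method": "apply_moves", "body": {"series": [[0,-0.001,0,0,0,0,0],[0,0,0,0,0,0,0]]}}

```text
t: 7.72
position: [0.512, 0.2121, 0.1437]
tool_rot: [[1.0, -0.026, 0.0], [-0.026, -1.0, 0.0], [0.0, -0.0, -1.0]]
wrist_force: [1.2, 0.1, -2.0]
width: 0.046
grasp_force: 30.0
```

>>> {"method": "apply_moves", "body": {"series": [[0,-0.002,0,0,0,0,0],[0,0,0,0,0,0,0]]}}

```text
t: 7.88
position: [0.5122, 0.2121, 0.144]
tool_rot: [[1.0, -0.026, 0.005], [-0.026, -1.0, 0.001], [0.005, -0.001, -1.0]]
wrist_force: [5.5, -0.1, -5.8]
width: 0.0457
grasp_force: 30.0
```

>>> {"method": "apply_moves", "body": {"series": [[0,-0.002,0,0,0,0,0],[0,0,0,0,0,0,0]]}}

```text
t: 8.05
position: [0.5123, 0.2121, 0.1441]
tool_rot: [[1.0, -0.027, 0.009], [-0.027, -1.0, 0.001], [0.009, -0.002, -1.0]]
wrist_force: [9.5, -0.0, -8.6]
width: 0.0458
grasp_force: 30.0
```

>>> {"method": "apply_moves", "body": {"series": [[0,0.003,0,0,0,0,0],[0.062,0,0,0,0,0,0],[0.062,0,0,0,0,0,0],[0.062,0,0,0,0,0,0],[0.062,0,0,0,0,0,0]]}}

```text
t: 8.47
position: [0.5098, 0.2124, 0.1438]
tool_rot: [[1.0, -0.025, -0.002], [-0.025, -1.0, 0.0], [-0.002, -0.0, -1.0]]
wrist_force: [-0.8, 0.5, 0.3]
width: 0.0613
grasp_force: 0.0
```

Run:
```python
from h import *
st(); s=env.sense();pp,R=np.array(s["position"]),np.array(s["tool_rot"])
plan(obj(.03,.0272+.085,-.04),RG,0.062,start=(pp+[0,0,.11],R))
```

```text
t 8.4667 p [0.5098 0.2124 0.1438] F [-0.8055  0.4602  0.2767] T [0.0541 0.0469 0.0493] w 0.0613 g 0.0
dist [ 0.074  -0.3635 -0.1094] rv [ -0.9048 -24.8935  -4.0641] rows 10
[[0.062, 0.0083, 0.0362, 0.0109, -0.09, -2.49, -0.41], [0.062, 0.0085, 0.0362, 0.0106, -0.09, -2.49, -0.41], [0.062, 0.0087, 0.0362, 0.0103, -0.09, -2.49, -0.41], [0.062, 0.0089, 0.0363, 0.01, -0.09, -2.49, -0.41], [0.062, 0.0091, 0.0363, 0.0096, -0.09, -2.49, -0.41]]
[[0.062, 0.0092, 0.0364, 0.0093, -0.09, -2.49, -0.41], [0.062, 0.0094, 0.0364, 0.009, -0.09, -2.49, -0.41], [0.062, 0.0095, 0.0365, 0.0086, -0.09, -2.49, -0.41], [0.062, 0.0096, 0.0365, 0.0082, -0.09, -2.49, -0.41], [0.062, 0.0097, 0.0366, 0.0079, -0.09, -2.49, -0.41]]
```

>>> {"method": "apply_moves", "body": {"series": [[0.062,0,0,-0.02,0,0,0],[0.062,0,0,-0.04,0,0,0],[0.062,0,0,-0.04,0,0,0],[0.062,0,0,-0.01,0,0,0],[0.062,0.0083,0.0362,0.0109,-0.09,-2.49,-0.41]]}}

```text
t: 8.88
position: [0.5177, 0.1875, 0.249]
tool_rot: [[0.999, -0.001, -0.035], [-0.0, -1.0, 0.012], [-0.035, -0.012, -0.999]]
wrist_force: [0.5, 1.8, -0.5]
width: 0.0622
grasp_force: 0.0
```

>>> {"method": "apply_moves", "body": {"series": [[0.062,0.0085,0.0362,0.0106,-0.09,-2.49,-0.41],[0.062,0.0087,0.0362,0.0103,-0.09,-2.49,-0.41],[0.062,0.0089,0.0363,0.01,-0.09,-2.49,-0.41],[0.062,0.0091,0.0363,0.0096,-0.09,-2.49,-0.41],[0.062,0.0092,0.0364,0.0093,-0.09,-2.49,-0.41]]}}

```text
t: 9.3
position: [0.5546, -0.0074, 0.1878]
tool_rot: [[0.965, 0.019, -0.261], [0.018, -1.0, -0.008], [-0.261, 0.003, -0.965]]
wrist_force: [0.3, -0.2, 0.4]
width: 0.0622
grasp_force: 0.0
```

>>> {"method": "apply_moves", "body": {"series": [[0.062,0.0094,0.0364,0.009,-0.09,-2.49,-0.41],[0.062,0.0095,0.0365,0.0086,-0.09,-2.49,-0.41],[0.062,0.0096,0.0365,0.0,-0.09,-2.49,-0.41],[0.062,0.005,0.0183,0.0,-0.05,-1.25,-0.2],[0.062,0.0047,0.0183,0.0,-0.05,-1.25,-0.2]]}}

```text
t: 9.72
position: [0.5898, -0.1536, 0.1581]
tool_rot: [[0.904, 0.045, -0.425], [0.04, -0.999, -0.02], [-0.425, 0.001, -0.905]]
wrist_force: [0.2, -0.2, -0.3]
width: 0.0622
grasp_force: 0.0
```

>>> {"method": "apply_moves", "body": {"series": [[0.062,0,0,0,0,0,0],[0.062,0,0,0,0,0,0],[0.062,0,0,0,0,0,0],[0.062,0,0,0,0,0,0]]}}

```text
t: 10.05
position: [0.5902, -0.1488, 0.1597]
tool_rot: [[0.906, 0.05, -0.421], [0.046, -0.999, -0.02], [-0.422, -0.002, -0.907]]
wrist_force: [0.3, 0.0, -0.2]
width: 0.0622
grasp_force: 0.0
```

```bash
cat >> h.py <<'E'
def see(name,uc,yc,top,L):
    s=env.sense();pose=(np.array(s["position"]),np.array(s["tool_rot"]))
    p,d=cams.read_camera("wrist");np.savez(name+".npz",p=p,d=d,pp=pose[0],R=pose[1])
    q=world("wrist",d,pose)-FOOT; r=np.stack([q@U,q@EY,q@N],-1)
    hsv=cv2.cvtColor(p,cv2.COLOR_RGB2HSV)
    m=(d>0)&(abs(r[...,1]-yc)<.035)&(abs(r[...,0]-uc)<L/2+.015)&(abs(r[...,2]-top)<.006)&~((hsv[...,1]>110)&(hsv[...,0]<22))
    print("top face u,y,n",np.percentile(r[m],[1,50,99],axis=0))
E
python3 - <<'E'
from h import *
st(); see("w5",.03,-.04,.092,.06)
plan(obj(.03,.0272,-.04),RG,0.062,n=3)
E
```

```text
t 10.05 p [ 0.5902 -0.1488  0.1597] F [ 0.3407  0.042  -0.2205] T [ 0.0107 -0.4417  0.0114] w 0.0622 g 0.0
top face u,y,n [[-0.0017 -0.0627  0.0888]
 [ 0.0258 -0.0403  0.0924]
 [ 0.0575 -0.0178  0.0941]]
dist [-0.0423 -0.0039 -0.0925] rv [ 0.0024 -0.0662  0.1641] rows 3
[[0.062, 0.0002, 0.0006, 0.0339, 0.0, -0.02, 0.05], [0.062, 0.0002, 0.0006, 0.0339, 0.0, -0.02, 0.05], [0.062, 0.0002, 0.0006, 0.0339, 0.0, -0.02, 0.05]]
```

>>> {"method": "apply_moves", "body": {"series": [[0.062,0.0005,0.0006,0.034,0,0,0.05],[0.062,0.0003,0.0006,0.034,0,0,0.05],[0.062,0.0003,0.0006,0.034,0,0,0.05],[0.062,0,0,0,0,0,0],[0.062,0,0,0,0,0,0]]}}

```text
t: 10.52
position: [0.5474, -0.1536, 0.0663]
tool_rot: [[0.904, 0.046, -0.424], [0.041, -0.999, -0.02], [-0.425, 0.0, -0.905]]
wrist_force: [0.3, -0.0, 0.2]
width: 0.0619
grasp_force: 0.0
```

>>> {"method": "apply_moves", "body": {"series": [[0.0,0,0,0,0,0,0],[0.0,0,0,0,0,0,0],[0.0,0,0,0,0,0,0],[0.0,0,0,0,0,0,0],[0.0,0,0,0,0,0,0]]}}

```text
t: 10.93
position: [0.5506, -0.1538, 0.0681]
tool_rot: [[0.908, 0.045, -0.417], [0.041, -0.999, -0.019], [-0.418, 0.001, -0.909]]
wrist_force: [1.9, 2.8, 6.8]
width: 0.0457
grasp_force: 30.0
```

Run:
```python
from h import *
st(); s=env.sense();pp,R=np.array(s["position"]),np.array(s["tool_rot"])
q=pp-FOOT;print("rack coords",q@U,q@EY,q@N, Ro.from_matrix(R.T@RG).as_rotvec(degrees=True))
```

```text
t 10.9333 p [ 0.5506 -0.1538  0.0681] F [1.8624 2.7602 6.8368] T [ 0.601  -0.2323 -0.3082] w 0.0457 g 29.99979335203534
rack coords 0.02800462302945987 -0.03885493105916127 0.029013852575023775 [-0.0184 -0.3057 -0.1128]
```

>>> {"method": "apply_moves", "body": {"series": [[0.0,0,0,-0.01,0,0,0],[0.0,0,0,-0.01,0,0,0],[0.0,0,0,0,0,0,0],[0.0,0,0,0,0,0,0],[0.0,0,0,0,0,0,0]]}}

```text
t: 11.35
position: [0.5563, -0.1545, 0.084]
tool_rot: [[0.905, 0.045, -0.423], [0.04, -0.999, -0.02], [-0.423, 0.001, -0.906]]
wrist_force: [-0.5, 0.0, -4.1]
width: 0.0458
grasp_force: 30.0
```

>>> {"method": "apply_moves", "body": {"series": [[0.0,0,0,0,0,0,0]]}}

```text
t: 11.43
position: [0.556, -0.1544, 0.0838]
tool_rot: [[0.905, 0.045, -0.423], [0.04, -0.999, -0.02], [-0.424, 0.001, -0.906]]
wrist_force: [0.1, 1.1, -4.3]
width: 0.0461
grasp_force: 30.0
```

>>> {"method": "apply_moves", "body": {"series": [[0.0,0,0,0,0,0,0]]}}

```text
t: 11.52
position: [0.5561, -0.1544, 0.0838]
tool_rot: [[0.905, 0.045, -0.423], [0.04, -0.999, -0.02], [-0.424, 0.001, -0.906]]
wrist_force: [-0.5, 0.6, -4.5]
width: 0.0459
grasp_force: 30.0
```

Slot-2 cassette weighs about 4.3 N (0.44 kg), which makes it the full one.

Run:
```python
from h import *
s=env.sense();pp,R=np.array(s["position"]),np.array(s["tool_rot"])
plan(onrod(.177,.017,-.05,.08),RL,0.,start=(pp-.06*R[:,2],R))
```

```text
dist [0.0881 0.3111 0.0848] rv [ 0.9544 25.0546  3.9766] rows 9
[[0.0, 0.0062, -0.0341, -0.0134, 0.11, 2.78, 0.44], [0.0, 0.0066, -0.0342, -0.013, 0.11, 2.78, 0.44], [0.0, 0.007, -0.0342, -0.0126, 0.11, 2.78, 0.44], [0.0, 0.0073, -0.0343, -0.0122, 0.11, 2.78, 0.44], [0.0, 0.0076, -0.0344, -0.0118, 0.11, 2.78, 0.44]]
[[0.0, 0.0079, -0.0345, -0.0113, 0.11, 2.78, 0.44], [0.0, 0.0082, -0.0346, -0.0109, 0.11, 2.78, 0.44], [0.0, 0.0085, -0.0346, -0.0104, 0.11, 2.78, 0.44], [0.0, 0.0087, -0.0347, -0.0099, 0.11, 2.78, 0.44]]
```

>>> {"method": "apply_moves", "body": {"series": [[0.0,0,0,-0.02,0,0,0],[0.0,0,0,-0.04,0,0,0],[0.0,0.0062,-0.034,-0.0134,0.11,2.78,0.44],[0.0,0.0066,-0.0342,-0.013,0.11,2.78,0.44],[0.0,0.007,-0.0342,-0.0126,0.11,2.78,0.44]]}}

```text
t: 11.93
position: [0.6116, -0.049, 0.1675]
tool_rot: [[0.959, 0.019, -0.284], [0.017, -1.0, -0.009], [-0.285, 0.004, -0.959]]
wrist_force: [-0.2, 0.7, -4.7]
width: 0.0456
grasp_force: 30.0
```

>>> {"method": "apply_moves", "body": {"series": [[0.0,0.0073,-0.0343,-0.0122,0.11,2.78,0.44],[0.0,0.0076,-0.0344,-0.0118,0.11,2.78,0.44],[0.0,0.0079,-0.0345,-0.0113,0.11,2.78,0.44],[0.0,0.0082,-0.0346,-0.0109,0.11,2.78,0.44],[0.0,0.0085,-0.0346,-0.0104,0.11,2.78,0.44]]}}

```text
t: 12.35
position: [0.6592, 0.1243, 0.2144]
tool_rot: [[0.999, -0.019, -0.048], [-0.019, -1.0, -0.001], [-0.048, 0.002, -0.999]]
wrist_force: [0.0, -0.6, -4.1]
width: 0.0458
grasp_force: 30.0
```

>>> {"method": "apply_moves", "body": {"series": [[0.0,0.0087,-0.0347,-0.0099,0.11,2.78,0.44],[0,0,0,0,0,0,0],[0,0,0,0,0,0,0],[0,0,0,0,0,0,0],[0,0,0,0,0,0,0]]}}

```text
t: 12.77
position: [0.6692, 0.155, 0.2228]
tool_rot: [[1.0, -0.029, -0.002], [-0.029, -1.0, -0.003], [-0.002, 0.003, -1.0]]
wrist_force: [0.5, -0.5, -4.8]
width: 0.0459
grasp_force: 30.0
```

>>> {"method": "apply_moves", "body": {"series": [[0,0,0,0,0,0,0],[0,0,0,0,0,0,0]]}}

```text
t: 12.93
position: [0.6698, 0.1559, 0.2233]
tool_rot: [[1.0, -0.028, -0.001], [-0.028, -1.0, -0.001], [-0.001, 0.001, -1.0]]
wrist_force: [-0.5, 0.2, -3.7]
width: 0.046
grasp_force: 30.0
```

Run:
```python
from h import *
st(); s=env.sense();pose=(np.array(s["position"]),np.array(s["tool_rot"]))
p,d=cams.read_camera("wrist");np.savez("w6.npz",p=p,d=d,pp=pose[0],R=pose[1])
cv2.imwrite("pics/w6.png",p[:,:,::-1])
W,m=held(p,d);q=W[m]
far=q[(abs(q[:,0]-.03)<.006)&(q[:,2]>-.05)&(q[:,2]<.01)]; print("far",len(far),np.percentile(far,[2,50,98],axis=0)); 
c=far.mean(0);n=np.linalg.svd(far-c,full_matrices=False)[2][2];print(n)
top=q[(abs(q[:,2]+.063)<.008)&(q[:,0]<.022)&(q[:,0]>-.02)]; print("top",len(top),np.percentile(top,[2,50,98],axis=0))
c=top.mean(0);n=np.linalg.svd(top-c,full_matrices=False)[2][2];print(n)
plan(onrod(.167,.017),RL,0.,n=4)
```

```text
t 12.9333 p [0.6698 0.1559 0.2233] F [-0.5167  0.2436 -3.6913] T [ 0.0162 -0.0232 -0.0566] w 0.046 g 29.9985827493947
far 4105 [[ 0.0252 -0.0182 -0.0493]
 [ 0.0294  0.0002 -0.0288]
 [ 0.0299  0.0183  0.008 ]]
[-0.9998  0.0019 -0.0209]
top 8567 [[-0.0194 -0.0182 -0.065 ]
 [ 0.0096  0.0001 -0.0637]
 [ 0.0216  0.0182 -0.0624]]
[ 0.0064 -0.0168 -0.9998]
dist [-0.0102  0.0518 -0.0805] rv [ 0.0123  0.0131 -0.1001] rows 4
[[0.0, -0.0029, -0.0129, 0.0201, 0.0, 0.0, -0.03], [0.0, -0.0029, -0.0129, 0.0201, 0.0, 0.0, -0.03], [0.0, -0.0029, -0.0129, 0.0201, 0.0, 0.0, -0.03], [0.0, -0.0029, -0.0129, 0.0201, 0.0, 0.0, -0.03]]
```

View pics/w6.png

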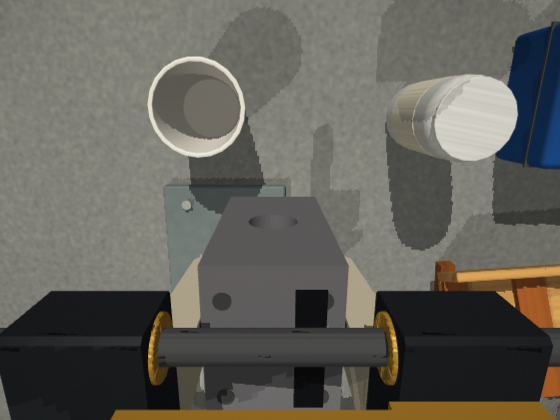

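The held cassette is upright at (273,300), its bore at (273,222) centred.

>>> {"method": "apply_moves", "body": {"series": [[0,-0.002,-0.015,0.024,0,0,-0.03],[0,-0.003,-0.015,0.024,0,0,-0.03],[0,-0.003,-0.014,0.02,0,0,-0.03],[0,-0.002,-0.008,0.0128,0,0,0],[0,0,0,0,0,0,0]]}}

```text
t: 13.4
position: [0.6578, 0.213, 0.139]
tool_rot: [[1.0, -0.02, -0.008], [-0.02, -1.0, 0.001], [-0.008, -0.001, -1.0]]
wrist_force: [-0.2, 0.5, -5.6]
width: 0.0462
grasp_force: 30.0
```

>>> {"method": "apply_moves", "body": {"series": [[0,0,0,0,0,0,0],[0,0,0,0,0,0,0],[0,0,0,0,0,0,0],[0,0,0,0,0,0,0]]}}

```text
t: 13.73
position: [0.6627, 0.2086, 0.1449]
tool_rot: [[1.0, -0.026, 0.004], [-0.026, -1.0, 0.0], [0.004, -0.001, -1.0]]
wrist_force: [0.6, 0.0, -3.4]
width: 0.0458
grasp_force: 30.0
```

Run:
```python
from h import *
st()
plan(onrod(.161,.0173),RL,0.,n=2)
plan(onrod(.145,.0173),RL,0.,n=4)
```

```text
t 13.7333 p [0.6627 0.2086 0.1449] F [ 0.5518  0.0362 -3.3675] T [ 0.0302 -0.0053 -0.0519] w 0.0458 g 29.998545474372804
dist [-0.0091 -0.0003 -0.0022] rv [-0.0308 -0.2366 -0.0139] rows 2
[[0.0, -0.0045, 0.0003, 0.0011, -0.02, -0.12, -0.01], [0.0, -0.0045, 0.0003, 0.0011, -0.02, -0.12, -0.01]]
dist [-0.0251  0.0001 -0.0022] rv [-0.0308 -0.2366 -0.0139] rows 4
[[0.0, -0.0063, 0.0001, 0.0005, -0.01, -0.06, -0.0], [0.0, -0.0063, 0.0001, 0.0005, -0.01, -0.06, -0.0], [0.0, -0.0063, 0.0001, 0.0005, -0.01, -0.06, -0.0], [0.0, -0.0063, 0.0001, 0.0005, -0.01, -0.06, -0.0]]
```

>>> {"method": "apply_moves", "body": {"series": [[0,-0.005,0.0003,0.0011,0,-0.12,0],[0,-0.004,0.0003,0.001,0,-0.1,0],[0,0,0,0,0,0,0],[0,0,0,0,0,0,0],[0,0,0,0,0,0,0]]}}

```text
t: 14.15
position: [0.6522, 0.2098, 0.1411]
tool_rot: [[1.0, -0.024, -0.003], [-0.024, -1.0, 0.001], [-0.003, -0.001, -1.0]]
wrist_force: [-0.5, -0.9, -3.7]
width: 0.0461
grasp_force: 30.0
```

Run:
```python
from h import *
st()
plan(onrod(.143,.0173),RL,0.,n=4)
```

```text
t 14.15 p [0.6522 0.2098 0.1411] F [-0.4646 -0.9359 -3.7204] T [0.0348 0.034  0.0101] w 0.0461 g 29.998624365543947
dist [-0.0166 -0.0011  0.0016] rv [-0.0373  0.1608  0.1189] rows 4
[[0.0, -0.0041, 0.0004, -0.0004, -0.01, 0.04, 0.03], [0.0, -0.0041, 0.0004, -0.0004, -0.01, 0.04, 0.03], [0.0, -0.0041, 0.0004, -0.0004, -0.01, 0.04, 0.03], [0.0, -0.0041, 0.0004, -0.0004, -0.01, 0.04, 0.03]]
```

>>> {"method": "apply_moves", "body": {"series": [[0,-0.004,0.0003,-0.0005,0,0.05,0],[0,-0.004,0.0002,-0.0005,0,0.05,0],[0,-0.004,0.0,0,0,0,0],[0,-0.004,0.0,0,0,0,0],[0,0,0,0,0,0,0]]}}

```text
t: 14.57
position: [0.635, 0.21, 0.1421]
tool_rot: [[1.0, -0.024, -0.003], [-0.024, -1.0, 0.001], [-0.003, -0.001, -1.0]]
wrist_force: [-0.5, 1.3, -4.0]
width: 0.0458
grasp_force: 30.0
```

>>> {"method": "apply_moves", "body": {"series": [[0,0,0,0,0,0,0],[0,0,0,0,0,0,0]]}}

```text
t: 14.73
position: [0.6364, 0.2097, 0.1421]
tool_rot: [[1.0, -0.024, -0.001], [-0.024, -1.0, 0.001], [-0.001, -0.001, -1.0]]
wrist_force: [0.2, 0.5, -4.7]
width: 0.0458
grasp_force: 30.0
```

Run:
```python
from h import *
st()
plan(onrod(.085,.0173),RL,0.,n=6)
```

```text
t 14.7333 p [0.6364 0.2097 0.1421] F [ 0.2374  0.5426 -4.6965] T [ 0.0112 -0.0042 -0.0381] w 0.0458 g 29.99859851785004
dist [-0.0587  0.0006  0.0006] rv [-0.034   0.0512  0.116 ] rows 6
[[0.0, -0.0098, 0.0001, -0.0001, -0.01, 0.01, 0.02], [0.0, -0.0098, 0.0001, -0.0001, -0.01, 0.01, 0.02], [0.0, -0.0098, 0.0001, -0.0001, -0.01, 0.01, 0.02], [0.0, -0.0098, 0.0001, -0.0001, -0.01, 0.01, 0.02], [0.0, -0.0098, 0.0001, -0.0001, -0.01, 0.01, 0.02]]
[[0.0, -0.0098, 0.0002, -0.0001, -0.01, 0.01, 0.02]]
```

>>> {"method": "apply_moves", "body": {"series": [[0,-0.01,0,-0.0002,0,0,0.03],[0,-0.01,0,-0.0002,0,0,0.03],[0,-0.01,0,-0.0001,0,0,0.03],[0,-0.01,0,0,0,0,0],[0,-0.01,0,0,0,0,0]]}}

```text
t: 15.15
position: [0.5862, 0.2108, 0.1427]
tool_rot: [[1.0, -0.026, -0.001], [-0.026, -1.0, 0.001], [-0.001, -0.001, -1.0]]
wrist_force: [-0.0, 0.5, -4.2]
width: 0.0456
grasp_force: 30.0
```

>>> {"method": "apply_moves", "body": {"series": [[0,-0.01,0,0,0,0,0],[0,-0.005,0,0,0,0,0],[0,0,0,0,0,0,0],[0,0,0,0,0,0,0]]}}

```text
t: 15.48
position: [0.5719, 0.2113, 0.1429]
tool_rot: [[1.0, -0.026, -0.0], [-0.026, -1.0, 0.001], [-0.0, -0.001, -1.0]]
wrist_force: [-0.0, 0.4, -4.3]
width: 0.0463
grasp_force: 30.0
```

>>> {"method": "apply_moves", "body": {"series": [[0,-0.004,0,0,0,0,0],[0,-0.004,0,0,0,0,0],[0,0,0,0,0,0,0]]}}

```text
t: 15.73
position: [0.5634, 0.2114, 0.1427]
tool_rot: [[1.0, -0.026, -0.0], [-0.026, -1.0, 0.001], [-0.001, -0.001, -1.0]]
wrist_force: [1.2, 0.1, -3.8]
width: 0.0459
grasp_force: 30.0
```

>>> {"method": "apply_moves", "body": {"series": [[0,-0.002,0,0,0,0,0],[0,0,0,0,0,0,0]]}}

```text
t: 15.9
position: [0.5633, 0.2113, 0.143]
tool_rot: [[1.0, -0.027, 0.003], [-0.027, -1.0, 0.001], [0.003, -0.001, -1.0]]
wrist_force: [3.6, -0.3, -6.2]
width: 0.0463
grasp_force: 30.0
```

>>> {"method": "apply_moves", "body": {"series": [[0,-0.003,0,0,0,0,0],[0,0,0,0,0,0,0]]}}

```text
t: 16.07
position: [0.5633, 0.2113, 0.1434]
tool_rot: [[1.0, -0.028, 0.01], [-0.028, -1.0, 0.002], [0.01, -0.002, -1.0]]
wrist_force: [9.6, -1.0, -9.4]
width: 0.0459
grasp_force: 30.0
```

>>> {"method": "apply_moves", "body": {"series": [[0,0.003,0,0,0,0,0],[0.062,0,0,0,0,0,0],[0.062,0,0,0,0,0,0],[0.062,0,0,0,0,0,0],[0.062,0,0,0,0,0,0]]}}

```text
t: 16.48
position: [0.5607, 0.2119, 0.1431]
tool_rot: [[1.0, -0.025, -0.002], [-0.025, -1.0, 0.001], [-0.002, -0.001, -1.0]]
wrist_force: [0.1, -0.4, 0.2]
width: 0.0617
grasp_force: 0.0
```

Run:
```python
from h import *
st(); s=env.sense();pp,R=np.array(s["position"]),np.array(s["tool_rot"])
plan(obj(.033,.14,.04),RG,0.062,n=12,start=(pp+[0,0,.11],R))
```

```text
t 16.4833 p [0.5607 0.2119 0.1431] F [ 0.1044 -0.3736  0.17  ] T [ 0.0521  0.0302 -0.0588] w 0.0617 g 0.0
dist [ 0.0359 -0.4425 -0.0822] rv [ -0.9653 -24.882   -4.0663] rows 12
[[0.062, 0.0039, 0.0368, 0.0068, -0.08, -2.07, -0.34], [0.062, 0.004, 0.0368, 0.0067, -0.08, -2.07, -0.34], [0.062, 0.004, 0.0368, 0.0066, -0.08, -2.07, -0.34], [0.062, 0.004, 0.0368, 0.0065, -0.08, -2.07, -0.34], [0.062, 0.004, 0.0369, 0.0064, -0.08, -2.07, -0.34]]
[[0.062, 0.004, 0.0369, 0.0063, -0.08, -2.07, -0.34], [0.062, 0.004, 0.0369, 0.0062, -0.08, -2.07, -0.34], [0.062, 0.0041, 0.0369, 0.0062, -0.08, -2.07, -0.34], [0.062, 0.0041, 0.0369, 0.0061, -0.08, -2.07, -0.34], [0.062, 0.0041, 0.0369, 0.006, -0.08, -2.07, -0.34]]
[[0.062, 0.004, 0.0369, 0.0059, -0.08, -2.07, -0.34], [0.062, 0.004, 0.037, 0.0058, -0.08, -2.07, -0.34]]
```

>>> {"method": "apply_moves", "body": {"series": [[0.062,0,0,-0.02,0,0,0],[0.062,0,0,-0.04,0,0,0],[0.062,0,0,-0.04,0,0,0],[0.062,0,0,-0.01,0,0,0],[0.062,0.004,0.0368,0.0068,-0.08,-2.07,-0.34]]}}

```text
t: 16.9
position: [0.5645, 0.1865, 0.2518]
tool_rot: [[1.0, -0.003, -0.028], [-0.003, -1.0, 0.013], [-0.028, -0.013, -1.0]]
wrist_force: [-0.5, 1.9, -1.4]
width: 0.062
grasp_force: 0.0
```

>>> {"method": "apply_moves", "body": {"series": [[0.062,0.004,0.0368,0.0067,-0.08,-2.07,-0.34],[0.062,0.004,0.0368,0.0066,-0.08,-2.07,-0.34],[0.062,0.004,0.0368,0.0065,-0.08,-2.07,-0.34],[0.062,0.004,0.0369,0.0064,-0.08,-2.07,-0.34],[0.062,0.004,0.0369,0.0063,-0.08,-2.07,-0.34]]}}

```text
t: 17.32
position: [0.579, -0.0113, 0.2118]
tool_rot: [[0.976, 0.011, -0.218], [0.01, -1.0, -0.005], [-0.218, 0.003, -0.976]]
wrist_force: [0.7, 0.4, 0.7]
width: 0.062
grasp_force: 0.0
```

>>> {"method": "apply_moves", "body": {"series": [[0.062,0.004,0.0369,0.0062,-0.08,-2.07,-0.34],[0.062,0.0041,0.0369,0.0062,-0.08,-2.07,-0.34],[0.062,0.0041,0.0369,0.0061,-0.08,-2.07,-0.34],[0.062,0.0041,0.0369,0.006,-0.08,-2.07,-0.34],[0.062,0.004,0.0369,0.0059,-0.08,-2.07,-0.34]]}}

```text
t: 17.73
position: [0.5941, -0.1955, 0.1774]
tool_rot: [[0.92, 0.041, -0.39], [0.038, -0.999, -0.017], [-0.39, 0.001, -0.921]]
wrist_force: [0.2, 1.3, -0.1]
width: 0.0622
grasp_force: 0.0
```

>>> {"method": "apply_moves", "body": {"series": [[0.062,0.002,0.02,0.003,-0.04,-1.05,-0.17],[0.062,0.002,0.017,0.003,-0.04,-1.02,-0.17],[0.062,0,0,0,0,0,0],[0.062,0,0,0,0,0,0],[0.062,0,0,0,0,0,0]]}}

```text
t: 18.15
position: [0.5975, -0.229, 0.1707]
tool_rot: [[0.906, 0.048, -0.42], [0.045, -0.999, -0.019], [-0.421, -0.002, -0.907]]
wrist_force: [0.1, 0.7, -0.5]
width: 0.0619
grasp_force: 0.0
```

Run:
```python
from h import *
st(); see("w7",.033,.04,.064,.034)
cv2.imwrite("pics/w7.png",np.load("w7.npz")["p"][100:400,130:430,::-1].repeat(2,0).repeat(2,1))
plan(obj(.033,.0162,.04),RG,0.062,n=4)
t,_=cams.read_camera("top"); cv2.imwrite("pics/top7.png",t[110:260,140:300,::-1].repeat(4,0).repeat(4,1))
```

```text
t 18.15 p [ 0.5975 -0.229   0.1707] F [ 0.1245  0.6784 -0.5126] T [ 0.0371 -0.4079 -0.0011] w 0.0619 g 0.0
top face u,y,n [[0.002  0.0177 0.0602]
 [0.0277 0.0398 0.0642]
 [0.0475 0.0618 0.0657]]
dist [-0.0533 -0.0044 -0.1124] rv [-0.0296 -0.1553  0.1507] rows 4
[[0.062, -0.0003, 0.0005, 0.0311, -0.01, -0.04, 0.04], [0.062, -0.0003, 0.0005, 0.0311, -0.01, -0.04, 0.04], [0.062, -0.0003, 0.0005, 0.0311, -0.01, -0.04, 0.04], [0.062, -0.0003, 0.0005, 0.0311, -0.01, -0.04, 0.04]]
```

View pics/w7.png

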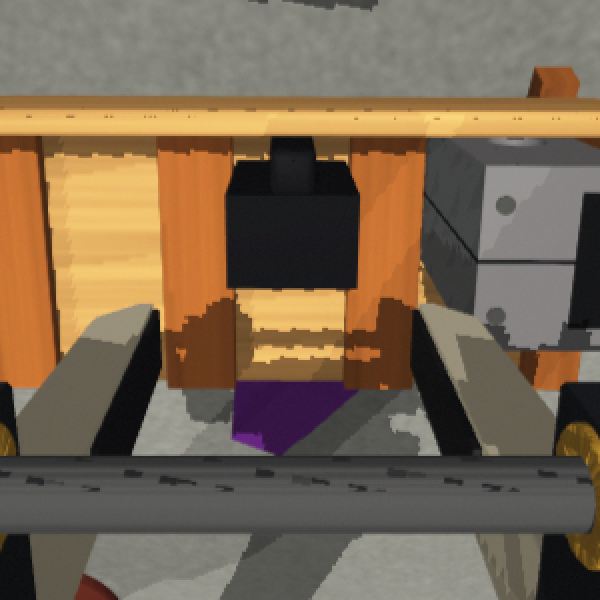

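View pics/top7.png

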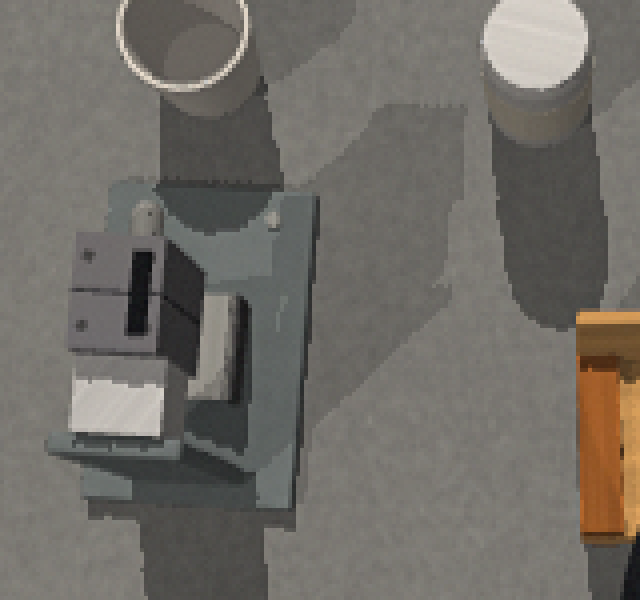

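The crop shows the cap's black block at (293,240) with its wing (293,165) against the lip; the purple look-alike at (290,415) lies behind the rack. The top crop shows the spacer (115,405) and cassette (115,295) home on the rod.

>>> {"method": "apply_moves", "body": {"series": [[0.062,0,0.0005,0.031,0,0,0.04],[0.062,0,0.0005,0.031,0,0,0.04],[0.062,0,0.0005,0.031,0,0,0.04],[0.062,0,0.0005,0.031,0,0,0],[0.062,0,0,0,0,0,0]]}}

```text
t: 18.67
position: [0.5444, -0.2331, 0.057]
tool_rot: [[0.905, 0.048, -0.422], [0.044, -0.999, -0.02], [-0.422, -0.001, -0.907]]
wrist_force: [-0.3, 0.7, 0.1]
width: 0.0619
grasp_force: 0.0
```

>>> {"method": "apply_moves", "body": {"series": [[0.062,0,0,0,0,0,0],[0.062,0,0,0,0,0,0]]}}

```text
t: 18.83
position: [0.5457, -0.2345, 0.0589]
tool_rot: [[0.906, 0.046, -0.42], [0.042, -0.999, -0.02], [-0.42, 0.001, -0.907]]
wrist_force: [0.8, 0.2, 0.2]
width: 0.0621
grasp_force: 0.0
```

>>> {"method": "apply_moves", "body": {"series": [[0.0,0,0,0,0,0,0],[0.0,0,0,0,0,0,0],[0.0,0,0,0,0,0,0],[0.0,0,0,0,0,0,0],[0.0,0,0,0,0,0,0]]}}

```text
t: 19.25
position: [0.5453, -0.2351, 0.0584]
tool_rot: [[0.906, 0.045, -0.421], [0.04, -0.999, -0.019], [-0.421, 0.001, -0.907]]
wrist_force: [0.4, 1.2, 1.5]
width: 0.046
grasp_force: 30.0
```

Run:
```python
from h import *
st(); s=env.sense();pp,R=np.array(s["position"]),np.array(s["tool_rot"])
q=pp-FOOT;print("rack coords",q@U,q@EY,q@N, Ro.from_matrix(R.T@RG).as_rotvec(degrees=True))
plan(onrod(.127+.017+.02,.0162,-.05,.10),RL,0.,start=(pp-.06*R[:,2],R))
```

```text
t 19.25 p [ 0.5453 -0.2351  0.0584] F [0.3753 1.2308 1.4867] T [ 0.3046 -0.2255 -0.1651] w 0.046 g 29.995474610477686
rack coords 0.032144398321768894 0.04208744873925891 0.016356284081734774 [-0.0302 -0.1001 -0.1375]
dist [0.0861 0.3921 0.131 ] rv [ 0.9129 24.8883  3.9918] rows 11
[[0.0, 0.0035, -0.0353, -0.0148, 0.08, 2.26, 0.36], [0.0, 0.0039, -0.0353, -0.0146, 0.08, 2.26, 0.36], [0.0, 0.0042, -0.0353, -0.0144, 0.08, 2.26, 0.36], [0.0, 0.0046, -0.0354, -0.0141, 0.08, 2.26, 0.36], [0.0, 0.0049, -0.0354, -0.0139, 0.08, 2.26, 0.36]]
[[0.0, 0.0052, -0.0355, -0.0137, 0.08, 2.26, 0.36], [0.0, 0.0055, -0.0356, -0.0134, 0.08, 2.26, 0.36], [0.0, 0.0058, -0.0356, -0.0131, 0.08, 2.26, 0.36], [0.0, 0.0061, -0.0357, -0.0128, 0.08, 2.26, 0.36], [0.0, 0.0064, -0.0357, -0.0125, 0.08, 2.26, 0.36]]
[[0.0, 0.0066, -0.0358, -0.0122, 0.08, 2.26, 0.36]]
```

>>> {"method": "apply_moves", "body": {"series": [[0.0,0,0,-0.02,0,0,0],[0.0,0,0,-0.04,0,0,0],[0.0,0.0035,-0.0353,-0.0148,0.08,2.26,0.36],[0.0,0.0039,-0.0353,-0.0146,0.08,2.26,0.36],[0.0,0.0042,-0.0353,-0.0144,0.08,2.26,0.36]]}}

```text
t: 19.67
position: [0.5943, -0.1271, 0.1485]
tool_rot: [[0.951, 0.024, -0.309], [0.021, -1.0, -0.012], [-0.309, 0.005, -0.951]]
wrist_force: [0.5, 0.7, 0.2]
width: 0.0458
grasp_force: 30.0
```

>>> {"method": "apply_moves", "body": {"series": [[0.0,0.0046,-0.0354,-0.014,0.08,2.26,0.36],[0.0,0.0049,-0.0354,-0.0139,0.08,2.26,0.36],[0.0,0.0052,-0.0355,-0.0137,0.08,2.26,0.36],[0.0,0.0055,-0.0356,-0.0134,0.08,2.26,0.36],[0.0,0.0058,-0.0356,-0.013,0.08,2.26,0.36]]}}

```text
t: 20.08
position: [0.6328, 0.0521, 0.2077]
tool_rot: [[0.993, -0.007, -0.117], [-0.008, -1.0, -0.004], [-0.117, 0.005, -0.993]]
wrist_force: [0.2, -0.2, -1.5]
width: 0.0458
grasp_force: 30.0
```

>>> {"method": "apply_moves", "body": {"series": [[0.0,0.0061,-0.0357,-0.0128,0.08,2.26,0.36],[0.0,0.0064,-0.0357,-0.0125,0.08,2.26,0.36],[0.0,0.0066,-0.0358,-0.0122,0.08,2.26,0.36],[0,0,0,0,0,0,0],[0,0,0,0,0,0,0]]}}

```text
t: 20.5
position: [0.6556, 0.1621, 0.2431]
tool_rot: [[1.0, -0.019, -0.0], [-0.019, -1.0, 0.001], [-0.0, -0.001, -1.0]]
wrist_force: [-0.1, -0.7, -1.3]
width: 0.0458
grasp_force: 30.0
```

>>> {"method": "apply_moves", "body": {"series": [[0,0,0,0,0,0,0],[0,0,0,0,0,0,0],[0,0,0,0,0,0,0],[0,0,0,0,0,0,0]]}}

```text
t: 20.83
position: [0.6563, 0.156, 0.2422]
tool_rot: [[1.0, -0.028, -0.002], [-0.028, -1.0, -0.002], [-0.002, 0.002, -1.0]]
wrist_force: [-0.4, -0.7, -0.9]
width: 0.0456
grasp_force: 30.0
```

Run:
```python
from h import *
st(); s=env.sense();pose=(np.array(s["position"]),np.array(s["tool_rot"]))
p,d=cams.read_camera("wrist");np.savez("w8.npz",p=p,d=d,pp=pose[0],R=pose[1])
W,m=held(p,d);q=W[m]
top=q[(abs(q[:,2]+.048)<.008)&(q[:,0]<.014)&(q[:,0]>-.017)]; print("top",len(top),np.percentile(top,[2,50,98],axis=0))
far=q[(abs(q[:,0]-.017)<.006)&(q[:,2]>-.04)&(abs(q[:,1])>.01)]; print("far",len(far),np.percentile(far,[2,50,98],axis=0)) 
plan(onrod(.152,.0160),RL,0.,n=5)
```

```text
t 20.8333 p [0.6563 0.156  0.2422] F [-0.4048 -0.6686 -0.8898] T [0.0346 0.0329 0.0011] w 0.0456 g 29.995934888720512
top 4108 [[-0.0017 -0.0182 -0.0492]
 [ 0.0062 -0.     -0.0481]
 [ 0.0136  0.0183 -0.047 ]]
far 1784 [[ 0.0167 -0.0187 -0.0393]
 [ 0.0172  0.0102 -0.0196]
 [ 0.0177  0.0186  0.0139]]
dist [-0.0117  0.0521 -0.0983] rv [ 0.1103  0.0943 -0.0828] rows 5
[[0.0, -0.0026, -0.0104, 0.0196, 0.02, 0.02, -0.02], [0.0, -0.0026, -0.0104, 0.0196, 0.02, 0.02, -0.02], [0.0, -0.0026, -0.0104, 0.0196, 0.02, 0.02, -0.02], [0.0, -0.0026, -0.0104, 0.0197, 0.02, 0.02, -0.02], [0.0, -0.0026, -0.0104, 0.0197, 0.02, 0.02, -0.02]]
```

>>> {"method": "apply_moves", "body": {"series": [[0,0,-0.0115,0.024,0.02,0,-0.02],[0,-0.002,-0.0115,0.024,0.02,0,-0.02],[0,-0.003,-0.0115,0.022,0.02,0,-0.02],[0,-0.003,-0.01,0.016,0.02,0,-0.02],[0,-0.003,-0.0075,0.0122,0.02,0,0]]}}

```text
t: 21.3
position: [0.6452, 0.2107, 0.1422]
tool_rot: [[1.0, -0.024, -0.004], [-0.024, -1.0, 0.0], [-0.004, -0.0, -1.0]]
wrist_force: [-0.8, -0.1, -1.0]
width: 0.0458
grasp_force: 30.0
```

>>> {"method": "apply_moves", "body": {"series": [[0,0,0,0,0,0,0],[0,0,0,0,0,0,0],[0,0,0,0,0,0,0],[0,0,0,0,0,0,0],[0,0,0,0,0,0,0]]}}

```text
t: 21.72
position: [0.6475, 0.2091, 0.1459]
tool_rot: [[1.0, -0.026, 0.002], [-0.026, -1.0, 0.001], [0.002, -0.001, -1.0]]
wrist_force: [-0.4, 0.1, -0.7]
width: 0.0462
grasp_force: 30.0
```

>>> {"method": "apply_moves", "body": {"series": [[0,0,0,0,0,0,0],[0,0,0,0,0,0,0],[0,0,0,0,0,0,0]]}}

```text
t: 21.97
position: [0.6465, 0.21, 0.1448]
tool_rot: [[1.0, -0.024, -0.0], [-0.024, -1.0, 0.001], [-0.001, -0.001, -1.0]]
wrist_force: [-1.4, 0.2, -1.0]
width: 0.0465
grasp_force: 30.0
```

Run:
```python
from h import *
st()
plan(onrod(.149,.0161),RL,0.,n=2)
```

```text
t 21.9667 p [0.6465 0.21   0.1448] F [-1.3614  0.1822 -0.9926] T [ 0.0668  0.058  -0.0237] w 0.0465 g 29.99586671590805
dist [-0.0049 -0.0014 -0.0009] rv [-0.0382  0.0293  0.1113] rows 2
[[0.0, -0.0024, 0.0008, 0.0005, -0.02, 0.01, 0.06], [0.0, -0.0024, 0.0008, 0.0005, -0.02, 0.01, 0.06]]
```

>>> {"method": "apply_moves", "body": {"series": [[0,-0.004,0.0005,0.0005,0,0,0.05],[0,-0.004,0.0004,0.0003,0,0,0.05],[0,-0.004,0,0,0,0,0],[0,-0.004,0,0,0,0,0],[0,-0.003,0,0,0,0,0]]}}

```text
t: 22.38
position: [0.6266, 0.2099, 0.1437]
tool_rot: [[1.0, -0.025, -0.001], [-0.025, -1.0, 0.001], [-0.001, -0.001, -1.0]]
wrist_force: [-0.1, -0.4, -0.9]
width: 0.0462
grasp_force: 30.0
```

>>> {"method": "apply_moves", "body": {"series": [[0,0,0,0,0,0,0],[0,0,0,0,0,0,0],[0,0,0,0,0,0,0]]}}

```text
t: 22.63
position: [0.6276, 0.2097, 0.1438]
tool_rot: [[1.0, -0.026, -0.0], [-0.026, -1.0, 0.001], [-0.0, -0.001, -1.0]]
wrist_force: [-0.3, -0.2, -1.8]
width: 0.0455
grasp_force: 30.0
```

Run:
```python
from h import *
st()
plan(onrod(.117,.0161),RL,0.,n=2)
```

```text
t 22.6333 p [0.6276 0.2097 0.1438] F [-0.3319 -0.1841 -1.8115] T [ 0.0584  0.0106 -0.0036] w 0.0455 g 29.995879009366035
dist [-0.0179 -0.0003  0.0001] rv [-0.0325  0.028   0.0254] rows 2
[[0.0, -0.0089, 0.0004, -0.0, -0.02, 0.01, 0.01], [0.0, -0.0089, 0.0004, -0.0, -0.02, 0.01, 0.01]]
```

On the rod with no side force. I'll push home and watch the force.

>>> {"method": "apply_moves", "body": {"series": [[0,-0.005,0,0,0,0,0],[0,-0.005,0,0,0,0,0],[0,-0.004,0,0,0,0,0],[0,0,0,0,0,0,0]]}}

```text
t: 22.97
position: [0.6121, 0.2104, 0.1437]
tool_rot: [[1.0, -0.025, -0.002], [-0.025, -1.0, 0.001], [-0.002, -0.001, -1.0]]
wrist_force: [0.3, -1.0, -0.4]
width: 0.0459
grasp_force: 30.0
```

>>> {"method": "apply_moves", "body": {"series": [[0,-0.003,0,0,0,0,0],[0,0,0,0,0,0,0]]}}

```text
t: 23.13
position: [0.61, 0.2103, 0.1438]
tool_rot: [[1.0, -0.026, -0.001], [-0.026, -1.0, 0.001], [-0.001, -0.001, -1.0]]
wrist_force: [-0.4, 0.5, -0.9]
width: 0.046
grasp_force: 30.0
```

>>> {"method": "apply_moves", "body": {"series": [[0,-0.002,0,0,0,0,0],[0,0,0,0,0,0,0]]}}

```text
t: 23.3
position: [0.6094, 0.2101, 0.1441]
tool_rot: [[1.0, -0.026, 0.002], [-0.026, -1.0, 0.001], [0.002, -0.001, -1.0]]
wrist_force: [2.0, 0.1, -2.5]
width: 0.0459
grasp_force: 30.0
```

>>> {"method": "apply_moves", "body": {"series": [[0,-0.002,0,0,0,0,0],[0,0,0,0,0,0,0]]}}

```text
t: 23.47
position: [0.6095, 0.2099, 0.1446]
tool_rot: [[1.0, -0.027, 0.006], [-0.027, -1.0, 0.001], [0.006, -0.001, -1.0]]
wrist_force: [5.2, -0.1, -2.8]
width: 0.0461
grasp_force: 30.0
```

>>> {"method": "apply_moves", "body": {"series": [[0,-0.002,0,0,0,0,0],[0,0,0,0,0,0,0]]}}

```text
t: 23.63
position: [0.6096, 0.2098, 0.1449]
tool_rot: [[1.0, -0.028, 0.011], [-0.028, -1.0, 0.002], [0.011, -0.002, -1.0]]
wrist_force: [8.6, 0.2, -3.2]
width: 0.0456
grasp_force: 30.0
```

>>> {"method": "apply_moves", "body": {"series": [[0,-0.003,0,0,0,0,0],[0,0,0,0,0,0,0]]}}

```text
t: 23.8
position: [0.6098, 0.2097, 0.1451]
tool_rot: [[0.999, -0.028, 0.018], [-0.028, -1.0, 0.002], [0.018, -0.003, -1.0]]
wrist_force: [16.0, 0.1, -8.3]
width: 0.0459
grasp_force: 30.0
```

>>> {"method": "apply_moves", "body": {"series": [[0,0.004,0,0,0,0,0],[0,0.002,0,0,0,0,0],[0,0,0,0,0,0,0]]}}

```text
t: 24.05
position: [0.6093, 0.2098, 0.1443]
tool_rot: [[1.0, -0.027, 0.003], [-0.027, -1.0, 0.001], [0.003, -0.001, -1.0]]
wrist_force: [5.0, -0.9, -0.5]
width: 0.0459
grasp_force: 30.0
```

>>> {"method": "apply_moves", "body": {"series": [[0.062,0,0,0,0,0,0],[0.062,0,0,0,0,0,0],[0.062,0,0,0,0,0,0],[0.062,0,0,0,0,0,0]]}}

```text
t: 24.38
position: [0.6061, 0.2106, 0.1435]
tool_rot: [[1.0, -0.025, -0.003], [-0.025, -1.0, 0.001], [-0.003, -0.0, -1.0]]
wrist_force: [0.3, -0.3, -0.3]
width: 0.0615
grasp_force: 0.0
```

>>> {"method": "apply_moves", "body": {"series": [[0.062,0,0,-0.02,0,0,0],[0.062,0,0,-0.04,0,0,0],[0.062,0,0,-0.04,0,0,0],[0.062,0.02,0,-0.02,0,0,0],[0.062,0.03,0,0,0,0,0]]}}

```text
t: 24.8
position: [0.6586, 0.2112, 0.2721]
tool_rot: [[1.0, -0.023, 0.009], [-0.023, -1.0, 0.006], [0.009, -0.006, -1.0]]
wrist_force: [1.3, 0.7, 0.8]
width: 0.062
grasp_force: 0.0
```

>>> {"method": "apply_moves", "body": {"series": [[0.062,0.03,0,0,0,0,0],[0.0,0,0,0,0,0,0],[0.0,0,0,0,0,0,0],[0.0,0,0,0,0,0,0]]}}

```text
t: 25.13
position: [0.6862, 0.2084, 0.2629]
tool_rot: [[1.0, -0.025, -0.004], [-0.025, -1.0, 0.001], [-0.004, -0.001, -1.0]]
wrist_force: [-1.1, 0.8, -0.7]
width: 0.0466
grasp_force: 0.0
```

Run:
```python
from h import *
st()
s=env.sense();pose=(np.array(s["position"]),np.array(s["tool_rot"]))
p,d=cams.read_camera("wrist");np.savez("w9.npz",p=p,d=d,pp=pose[0],R=pose[1])
t,dt=cams.read_camera("top")
for n,D,P in(("wrist",d,p),("top",dt,t)):
    W=world(n,D,pose); q=W-ROOT; al=-(q@RX); 
    m=(D>0)&(abs(q[...,1]+al*.026)<.02)&(q[...,2]>.024)&(al>-.02)&(al<.15)&(q[...,2]<.06)
    for lo,hi in((.024,.038),(.038,.06)):
        a=al[m&(q[...,2]>lo)&(q[...,2]<hi)]; print(n,lo,np.histogram(a,bins=np.arange(-.014,.15,.004))[0])
im=np.hstack([cv2.resize(t[110:260,140:260,::-1],None,fx=3.3,fy=3.3,interpolation=cv2.INTER_CUBIC),cv2.resize(p[...,::-1],(400,495))]);print(im.shape);cv2.imwrite("pics/fin.png",im)
```

```text
t 25.1333 p [0.6862 0.2084 0.2629] F [-1.0554  0.8235 -0.6757] T [ 0.0583  0.0277 -0.0132] w 0.0466 g 0.0
wrist 0.024 [  0   0   0   0   0   0   0   0   0   0   0   0   0   0   0   0   0   0
   0   0   0   0   0   0   0   0   0   0   0   0   0 181 252 256 265 274
 318 187 109 111]
wrist 0.038 [  0   0   0   0   0   0   0   0   0   0   0   0   0   0   0  39 222 241
 226 229 238 248 243 252 252 123   0   0   0   0   0   0   0   0   0   0
   0   0   0   0]
top 0.024 [ 1 10 12 25 39 39 37 40 39 38 38 41 38 24  0  0  0  0  0  0  0  0  0  0
  0  0  0  0  0 34 35 37 35 36 38 36 33 18 11 16]
top 0.038 [ 0  0  0  0  0  0  0  0  0  0  0  0  0 31 38 41 36 42 39 35 39 39 40 37
 37 38 36 41 17  0  0  0  0  0  0  0  0  0  0  0]
(495, 796, 3)
```

View pics/fin.png

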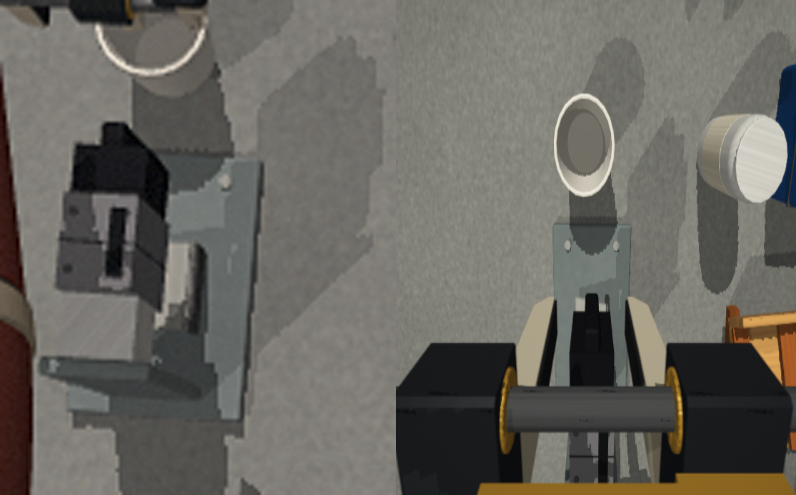

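The stack looks closed up: spacer, cassette and cap touch, and the wing end is about 150 mm from the root. I'll give it one gentle push on the wing with shut fingers to be sure.

>>> {"method": "apply_moves", "body": {"series": [[0,0,0,0.03,0,0,0],[0,0,0,0.035,0,0,0],[0,0,0,0.03,0,0,0],[0,0,0,0.015,0,0,0],[0,0,0,0,0,0,0]]}}

```text
t: 25.65
position: [0.6833, 0.2082, 0.1493]
tool_rot: [[1.0, -0.025, -0.011], [-0.025, -1.0, -0.002], [-0.011, 0.002, -1.0]]
wrist_force: [-0.3, -0.1, 0.2]
width: 0.0054
grasp_force: 0.0
```

>>> {"method": "apply_moves", "body": {"series": [[0,0,0,0,0,0,0],[0,0,0,0,0,0,0],[0,0,0,0,0,0,0],[0,0,0,0,0,0,0]]}}

```text
t: 25.98
position: [0.6883, 0.2085, 0.1559]
tool_rot: [[1.0, -0.026, 0.003], [-0.026, -1.0, 0.002], [0.003, -0.002, -1.0]]
wrist_force: [1.2, -0.6, 0.8]
width: 0.0002
grasp_force: 0.0
```

>>> {"method": "apply_moves", "body": {"series": [[0,-0.01,0,0,0,0,0],[0,-0.01,0,0,0,0,0],[0,-0.008,0,0,0,0,0],[0,0,0,0,0,0,0]]}}

```text
t: 26.32
position: [0.6585, 0.2096, 0.1551]
tool_rot: [[1.0, -0.025, -0.0], [-0.025, -1.0, 0.002], [-0.0, -0.002, -1.0]]
wrist_force: [-0.1, 0.4, 0.0]
width: 0.0001
grasp_force: 0.0
```

>>> {"method": "apply_moves", "body": {"series": [[0,-0.004,0,0,0,0,0],[0,0,0,0,0,0,0]]}}

```text
t: 26.48
position: [0.6555, 0.2091, 0.1544]
tool_rot: [[1.0, -0.026, -0.0], [-0.026, -1.0, 0.001], [-0.0, -0.001, -1.0]]
wrist_force: [-0.3, 0.3, -0.5]
width: 0.0002
grasp_force: 0.0
```

>>> {"method": "apply_moves", "body": {"series": [[0,-0.004,0,0,0,0,0],[0,0,0,0,0,0,0]]}}

```text
t: 26.65
position: [0.6527, 0.2088, 0.1544]
tool_rot: [[1.0, -0.026, 0.003], [-0.026, -1.0, 0.001], [0.003, -0.001, -1.0]]
wrist_force: [0.9, 0.8, 0.3]
width: 0.0004
grasp_force: 1.1
```

>>> {"method": "apply_moves", "body": {"series": [[0,-0.003,0,0,0,0,0],[0,0,0,0,0,0,0]]}}

```text
t: 26.82
position: [0.6529, 0.2086, 0.155]
tool_rot: [[1.0, -0.027, 0.01], [-0.027, -1.0, 0.001], [0.01, -0.001, -1.0]]
wrist_force: [7.1, 0.0, -2.8]
width: 0.0004
grasp_force: 3.9
```

>>> {"method": "apply_moves", "body": {"series": [[0,-0.003,0,0,0,0,0],[0,0,0,0,0,0,0]]}}

```text
t: 26.98
position: [0.653, 0.2085, 0.1559]
tool_rot: [[0.999, -0.027, 0.017], [-0.027, -1.0, 0.002], [0.017, -0.002, -1.0]]
wrist_force: [12.3, 1.2, -2.6]
width: 0.0006
grasp_force: 6.0
```

>>> {"method": "apply_moves", "body": {"series": [[0,-0.003,0,0,0,0,0],[0,0,0,0,0,0,0]]}}

```text
t: 27.15
position: [0.6532, 0.2084, 0.157]
tool_rot: [[0.999, -0.028, 0.025], [-0.028, -1.0, 0.002], [0.025, -0.003, -1.0]]
wrist_force: [15.9, 0.7, -2.6]
width: 0.0003
grasp_force: 8.3
```

>>> {"method": "apply_moves", "body": {"series": [[0,0.01,0,0,0,0,0],[0,0.02,0,0,0,0,0],[0,0.025,0,0,0,0,0],[0,0,0,-0.03,0,0,0],[0,0,0,-0.04,0,0,0]]}}

```text
t: 27.57
position: [0.6949, 0.2065, 0.2169]
tool_rot: [[1.0, -0.027, -0.015], [-0.027, -1.0, -0.004], [-0.015, 0.004, -1.0]]
wrist_force: [-0.2, 0.4, 0.2]
width: 0.0004
grasp_force: 0.0
```

>>> {"method": "apply_moves", "body": {"series": [[0,0,0,-0.03,0,0,0],[0,0,0.0,0,0,0,0],[0,0,0,0,0,0,0],[0,0,0,0,0,0,0]]}}

```text
t: 27.9
position: [0.6966, 0.2078, 0.2526]
tool_rot: [[1.0, -0.026, -0.003], [-0.026, -1.0, 0.0], [-0.003, -0.0, -1.0]]
wrist_force: [0.3, -0.0, -0.4]
width: 0.0006
grasp_force: 0.0
```

Run:
```python
from h import *
st()
t,D=cams.read_camera("top"); W=world("top",D); q=W-ROOT; al=-(q@RX)
m=(D>0)&(abs(q[...,1]+al*.026)<.02)&(q[...,2]>.02)&(al>-.02)&(al<.16)&(q[...,2]<.06)
for lo,hi in((.024,.038),(.038,.06)):
    a=al[m&(q[...,2]>lo)&(q[...,2]<hi)]; print(lo,np.histogram(a,bins=np.arange(-.014,.16,.004))[0])
f=np.load("top0.npz"); df=np.abs(t.astype(int)-f["p"]).max(-1)
for n,b in dict(can=(108,148,260,290),box=(95,158,305,390),cass=(178,220,395,432)).items(): print(n,(df[b[0]:b[1],b[2]:b[3]]>60).mean())
print(env.hand_in())
```

```text
t 27.9 p [0.6966 0.2078 0.2526] F [ 0.3468 -0.0048 -0.4209] T [ 0.0205  0.0195 -0.0173] w 0.0006 g 0.0
0.024 [ 1  9  6 27 39 38 38 40 39 36 39 41 36 33  0  0  0  0  0  0  0  0  0  0
  0  0  0  0  0 26 38 36 37 37 37 38 36 19 14 14 12  0  0]
0.038 [ 0  0  0  0  0  0  0  0  0  0  0  0  0 26 37 40 39 37 41 38 38 39 39 38
 39 41 36 36 22  0  0  0  0  0  0  0  0  0  0  0  0  0  0]
can 0.0
box 0.0
cass 0.0
the job is handed in; nothing more can be done
None
```

The dispenser is loaded and handed in at 27.9 s: spacer, full cassette (about 0.44 kg) and end cap are pushed fully home with no gaps seen, the empty cassette is still in the rack, and the can, tumbler and cash box are undisturbed.

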